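# Fit the side-stand return spring

## Robot

A 7-joint arm with a two-finger parallel gripper is mounted at the origin on the work surface. World frame = base frame: x ahead of the robot, y to its left, z up, the work surface at z = 0. Lengths are in m, angles in rad, forces in N, time in s.
With the tool pointing down it reaches from about 0.425 to 1.025 m from the base axis. Payload 9.4 kg.
Tool frame: the origin (TCP) lies between the finger pads; the fingertips stand 8 mm ahead of it and the grasp point (between the pads) lies 11 mm behind it; z points along the fingers, x is the direction in which the jaws open and shut, and the axes are right-handed (so a half turn about z gives the same grasp; the last joint's range is limited). The gripper opens to 85 mm and grips with 20 to 120 N. Pads are 22 mm wide; open, the fingers measure 114 mm over their backs; the gripper's body (76 mm by 85 mm) begins 54 mm behind the grasp point. The pads swing forward as they close: fully open they stand 13 mm farther back than shut.
Start: joints at [1.234, 0.599, -0.003, 1.599, 0.002, 0.943, -0.08], TCP at [0.186, -0.701, 0.205] pointing down, gripper open.
Joint ranges: [-2.57, 2.57], [-0.35, 1.97], [-1.29, 1.29], [0.11, 2.56], [-1.05, 4.19], [0.11, 1.86], [-2.63, 2.63]. Speed limits (rad/s): [2.22, 2.22, 3.01, 3.01, 3.14, 3.14, 3.14].

## Interface

Orientations are given as a unit quaternion [x, y, z, w].
In Python, from rig import robot gives the robot as it stands.
- The arm moves only by the tool play_rows, never from a script. Its arguments are lists of equal length, an entry for each row: "hand": the opening, from 0 (shut) to 1 (fully open); "xyz": the shift along the tool's x, y, z normalised to -1 to 1, where 1 is 25 mm, a list of three; "rotation": the turn, a rotation vector about the tool's x, y, z normalised to -1 to 1, where 1 is 0.15 rad, a list of three. A call has exactly 10 rows; each row shifts and turns the commanded pose from where the row before left it, along the tool's axes as they then stand; what a row does not reach is not made up. A row lasts 1/10 s, in which the tool goes at most 50 mm and 8.59 degrees, less where a joint would pass 70% of its speed; a pose out of reach is approached as far as the arm can. A call with a number of a shift or a turn outside -1 to 1 is refused whole. A call with a gripper value outside its range is refused whole. The fingers move at their own pace and stop on an object; the grip force is fixed at half the most. Time passes only in rows, so rows that do not move let the fingers close, or fill a call up. It gives the time, the measured TCP pose, the force and the opening at its end, in the units of the state.
- robot.get_state(): the state, without advancing time (a new reading comes with each control period).
- robot.camera(name): name is "side" or "top"; returns a dict with "image" (384x512x3 uint8, blue, green, red), "mtx" (3x3 intrinsics, pixels), "rvec" (rotation vector, rad) and "tvec" (3), from world to camera coordinates, as OpenCV has them. Camera axes: x right, y down, z forward; pixel columns grow to the right and rows downward; lengths in m; the calibration is good to about 2 mm. A picture is of the moment at which its call begins. There is no depth.
- robot.hand_in(): hands the job in, once; it reports no verdict.
Trained networks look in the newest picture that a camera, given by its name, has taken for a name from the list of things; names that differ only in an ending like _2 or _b are one class to them, and where a whole thing is asked for, a point or a joint stands for the part that bears it (a point fixed in the world has none). Each returns a list of dicts, best first, with "p" (0 to 1); they miss things now and then, are a little off and sometimes report something else, mostly with a low value. They report only what shows in the picture. A call takes as long as a camera call. They do not tell look-alikes from the thing itself.
- robot.outline_of(thing, camera): "region" (384x512 bool, what is visible of it) and "at" ([column, row] in pixels, amid what is visible of it).
The state is a dict: "time": time; "q": joint angles; "qvel": joint speeds; "joint_efforts": joint torques, N m; "ee_pos": TCP position; "orientation": TCP orientation; "ft_force": force on the tool from outside, world axes, zero at the start; "wrist_torque": the same for the moment, N m; "gripper_width": finger opening in m.
Only numpy, scipy, OpenCV 4.12 (cv2) and the standard library are available. Lean on these libraries where they do the work, as an engineer would, in place of code of your own. Each camera call takes 0.05 s, during which the arm holds its last target.

## Task

Fit the side-stand return spring: put the hook of the spring down through the hole in the bracket's tab first, feeling for the hole gently, then stretch the spring and slip its eye over the headed post so that it stays there under tension, both ends fully home. Press only lightly on the tab and the post, do not overstretch the spring, and leave the other things on the bench where they are.

Things in the scene. Friction and masses are not known exactly. Their poses are not given: they have to be found in the camera images.
- spring: Loose steel tension spring, about 110 g, 135 mm long at rest, lying level in the cradle. Origin: eye centre, on the coil axis; +x from hook to eye, z up. Parts along x (mm): eye 14 to -14; 20 mm thick coil -16 to -94; straight 6 mm wire to -118, there bent straight down as the hook pin. It stays straight and only lengthens: 2 N opens it, then 0.15 N per mm; over 60 mm of stretch ruins it.
- spring_grip (a point): Middle of the closed turns next to the eye (x=-16 to -52 mm, 20 mm thick, rigid with the eye), on the coil axis, 34 mm from the eye's centre: the place to grip from above, fingers closing across the coil. The turns from -52 to -76 mm open when it stretches; those from -76 to -94 mm belong to the hook end.
- hook: The spring's hook end: closed turns, straight wire and pin. Origin: at rest at the spring's origin (eye centre); it shifts along the spring's -x by the stretch, so the distance between the two origins is the stretch. Axes as the spring's.
- hook_tip (a point): Lowest point of the hook pin (6 mm thick, rounded end), 24 mm below the coil axis and 118 mm from the eye's centre at rest.
- eye (a point): Centre of the eye, a flat level ring of 5 mm wire at the coil axis' height, 18 mm inside, 28 mm outside.
- bracket: Side-stand mount bolted to the bench: steel base plate 270 x 74 x 10 mm, on it a raised tab with a hole at its -x end and an upright headed post at its +x end (x=80, y=0 mm). Origin: centre of the base's underside, at bench level; +x from tab to post, z up. A stand leg, 22 mm round bar with top at z=25 mm, lies along y from -30 to -160 mm at x=100 mm.
- tab_mid (a point): On the tab's top (z=50 mm; bracket x=-74, y=0): middle of the range where the hole can be, NOT the hole. The tab was clamped at an unmeasured place: its hole lies anywhere from 14 mm nearer the post to 14 mm farther, at y=0. Find it by eye, or by feel: drag the hook pin lightly over the tab towards the post till it drops in. Tab 56 (x) x 36 x 8 mm; it does not shift in use.
- post (a point): On the post's axis, 53 mm above the bench, where the seated eye lies. Column 22 mm thick up to z=49.5 mm (shoulder for the eye), neck 7 mm thick to 56.5, head 12 mm thick with tapered top to 61.5 mm. The eye passes the head when nearly centred; the tension then draws it under the head, its centre 5.5 mm from the axis on the tab's side.
- cradle: Fixed wooden rest holding the spring, axes as the spring's; origin at bench level below the eye, coil axis 35 mm up. Board 150 x 56 x 10 mm; block 26 x 26 mm under the eye (top 32.5 mm); saddle 14 mm long at x=-86 mm, cheeks to 37 mm, 36 mm wide outside. Both sides of the coil are free between them. Lift the spring straight up.
- tab_edge (a point): Point on the tab top (z=50 mm, bracket x=-99, y=0) that is always on the plain outer part of the tab, 11 to 39 mm outside the hole. Hole: 9 mm across with 1 mm chamfer, right through, empty below; its centre is 11.5 mm from the tab's post-side edge and 44.5 mm from the outer edge. Fully in, the wire lies on the tab, coil axis 53 mm above the bench.
- wrench: Bystander to leave alone: wrench, lying loose behind the cradle.
- screwdriver: Bystander to leave alone: screwdriver with black handle, lying loose between robot and fixture.
- hammer: Bystander to leave alone: hammer lying loose on the left.
- oil_can: Bystander to leave alone: upright can, 60 mm across, 140 mm tall.
- mug: Bystander to leave alone: white mug, 80 mm across, 90 mm tall.
- socket: Bystander to leave alone: small steel tube socket standing upright, 28 mm across, 32 mm tall.
- jar: Bystander to leave alone: glass jar with steel lid, 60 mm across, 75 mm tall.
Mind the look-alikes: they are no part of the job. Of the things like the spring, leave any that is pink; of the rest the smaller one is meant.

How it is judged:
By the outcome, as a careful person would: the job done as asked, in the order asked, and still so for the second after the job is handed in, with the robot touching nothing.
It also fails if it takes over 67 s, if anything falls off the work surface, if the arm or the gripper's body presses on something with over 40 N, if the wrist force passes 120 N, or if a joint passes its speed limit or range.

## Working session

There is one attempt and no reset: what is moved stays moved. The work goes in short steps, Python scripts to look and compute and a tool call to move; the robot and the scene stay as the last step left them, time stands still between calls to the robot, and variables do not carry over. Pictures are saved under pics/ and viewed, and the job is handed in when it is done.

Besides the shell and the picture viewer there is one more tool, called after "Request:" as name(argument=value, ...), one argument or row to a line, values as JSON. play_rows: Moves the arm, as the interface text tells. Scaled input: -1 to 1 covers 25 mm each way for a shift and 0.15 rad each way for a turn. Its arguments: {"type":"object","properties":{"hand":{"type":"array"},"xyz":{"type":"array"},"rotation":{"type":"array"}},"required":["hand","xyz","rotation"]}

```bash
mkdir -p pics; ls
cat > look.py <<'E'
import sys,cv2,numpy as np
from rig import robot
n=sys.argv[1]
for c in ("side","top"):
    d=robot.camera(c); cv2.imwrite(f"pics/{n}_{c}.png",d["image"])
    np.savez(f"{c}.npz",mtx=d["mtx"],rvec=d["rvec"],tvec=d["tvec"])
E
python3 look.py a
python3 - <<'E'
from rig import robot
import cv2,numpy as np
s=robot.get_state();print({k:np.round(v,3) for k,v in s.items()})
for t in ("spring","bracket","cradle","post","eye","hook_tip","spring_grip","tab_mid"):
  for c in ("side","top"):
    for r in robot.outline_of(t,c)[:4]:
      print(t,c,round(r["p"],2),np.round(r["at"]),r["region"].sum())
print(robot.get_state()["time"])
E
```

```text
pics
{'time': np.float64(0.1), 'q': array([ 1.234,  0.6  , -0.003,  1.6  ,  0.002,  0.943, -0.08 ]), 'qvel': array([ 0.   , -0.001,  0.001, -0.001,  0.001,  0.   ,  0.001]), 'joint_efforts': array([ 3.0000e-03, -7.7799e+01,  1.5690e+00, -2.5863e+01,  1.3000e-02,
        5.0000e-03,  0.0000e+00]), 'ee_pos': array([ 0.186, -0.7  ,  0.204]), 'orientation': array([ 0.793, -0.61 , -0.001, -0.   ]), 'ft_force': array([ 0.845, -0.178, -0.341]), 'wrist_torque': array([-0.037, -0.01 , -0.015]), 'gripper_width': np.float64(0.085)}
spring side 0.79 [336. 176.] 302
spring top 0.71 [325. 289.] 463
spring top 0.62 [401. 288.] 262
spring top 0.59 [348. 221.] 266
spring top 0.27 [231. 159.] 2986
bracket side 0.59 [206. 226.] 2662
bracket top 0.57 [233. 166.] 3083
cradle side 0.65 [282. 164.] 336
cradle top 0.75 [341. 223.] 772
cradle top 0.25 [349. 222.] 226
post side 0.82 [209. 227.] 2395
post top 0.92 [235. 160.] 2911
eye side 0.57 [330. 147.] 98
eye side 0.51 [335. 175.] 294
eye top 0.73 [347. 222.] 224
eye top 0.67 [324. 288.] 442
eye top 0.65 [396. 286.] 272
eye top 0.49 [394. 204.] 482
hook_tip side 0.63 [333. 183.] 112
hook_tip top 0.43 [306. 284.] 172
hook_tip top 0.4 [410. 294.] 53
spring_grip side 0.71 [335. 176.] 256
spring_grip side 0.48 [332. 146.] 70
spring_grip side 0.43 [278. 158.] 91
spring_grip top 0.91 [321. 289.] 402
spring_grip top 0.78 [345. 224.] 245
spring_grip top 0.61 [396. 285.] 239
tab_mid side 0.69 [210. 222.] 2467
tab_mid side 0.48 [282. 169.] 332
tab_mid top 0.66 [233. 162.] 2946
0.9
```

View pics/a_top.png

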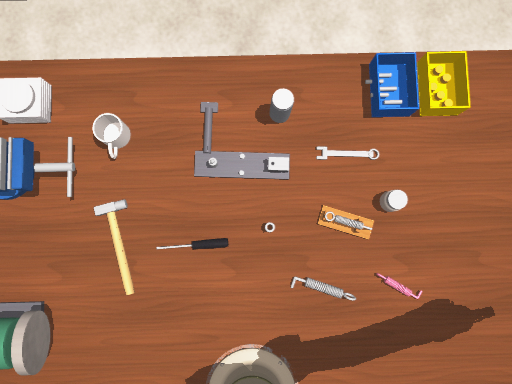

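View pics/a_side.png

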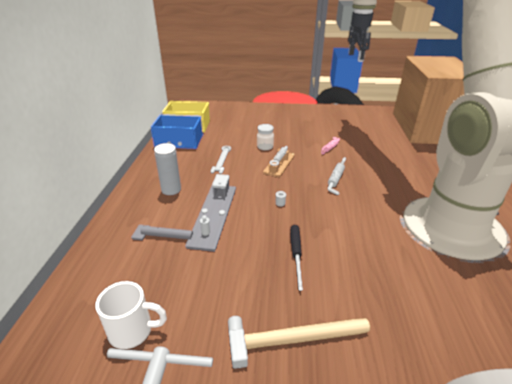

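Run:
```python
import cv2
a=cv2.imread('pics/a_top.png')
cv2.imwrite('pics/z1.png',cv2.resize(a[190:310,270:420],None,fx=5,fy=5,interpolation=cv2.INTER_CUBIC))
cv2.imwrite('pics/z2.png',cv2.resize(a[110:215,165:300],None,fx=5.5,fy=5.5,interpolation=cv2.INTER_CUBIC))
a=cv2.imread('pics/a_side.png')
cv2.imwrite('pics/z3.png',cv2.resize(a[125:265,150:350],None,fx=4,fy=4,interpolation=cv2.INTER_CUBIC))
```

```text
(no output)
```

View pics/z1.png

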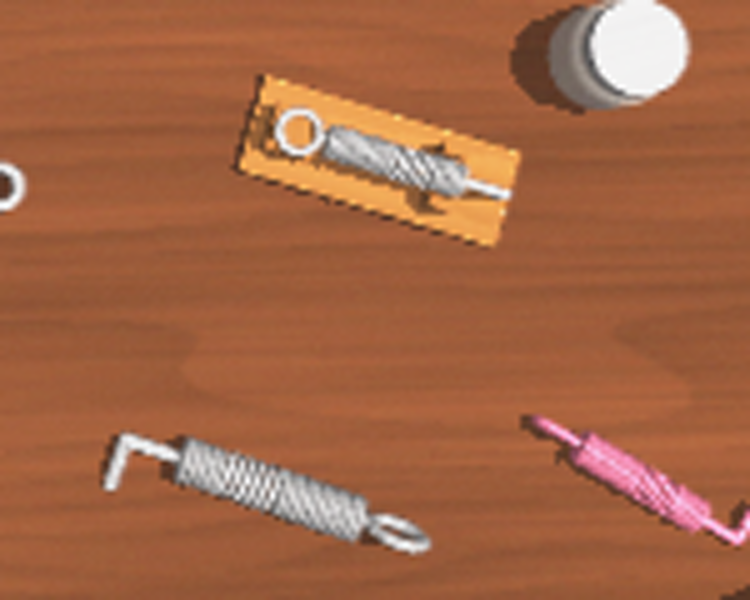

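View pics/z2.png

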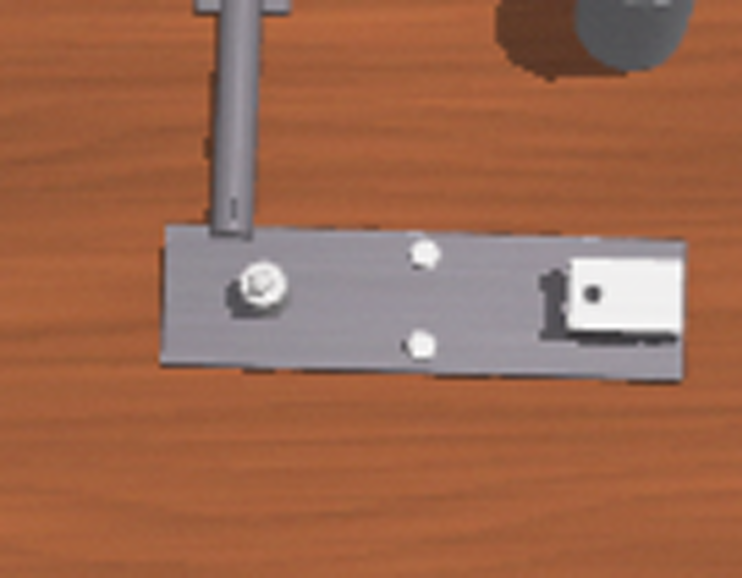

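View pics/z3.png

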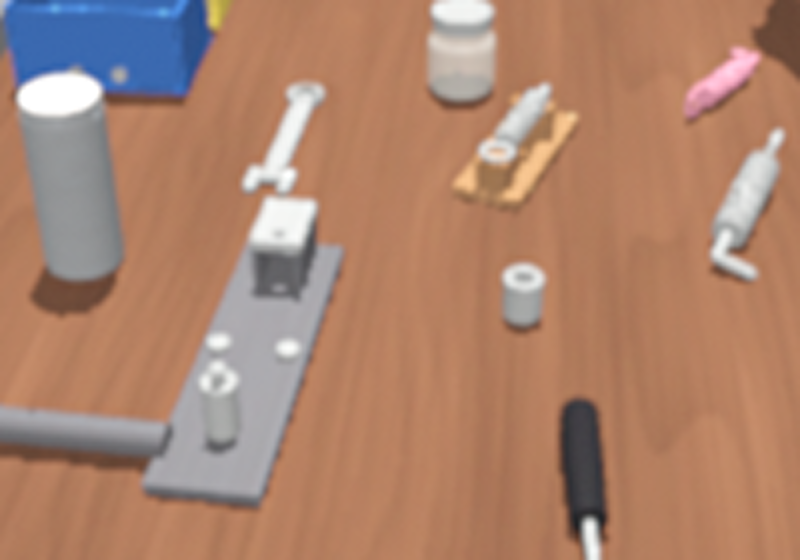

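The spring meant is the one in the cradle: the loose grey one is larger and the other is pink. In the top view its eye is at about (330,216). The post head is at (212,161), and the tab hole shows at (272,163), near the tab's post-side edge. Next I fit poses to both views.

```bash
cat > geo.py <<'E'
import numpy as np,cv2
from scipy.optimize import least_squares
C={c:dict(np.load(f"{c}.npz")) for c in("side","top")}
def proj(c,P):
    d=C[c];return cv2.projectPoints(np.asarray(P,float).reshape(-1,3),d["rvec"],d["tvec"],d["mtx"],None)[0].reshape(-1,2)
def plane(c,uv,z):
    d=C[c];R=cv2.Rodrigues(d["rvec"])[0];r=R.T@np.linalg.solve(d["mtx"],[*uv,1.]);o=-R.T@d["tvec"].ravel()
    return o+r*(z-o[2])/r[2]
def un(p,off,s): return (np.array(p)+.5)/s-.5+np.array(off)
def pose(p,L):
    x,y,a=p;L=np.atleast_2d(L)
    return np.c_[x+L[:,0]*np.cos(a)-L[:,1]*np.sin(a),y+L[:,0]*np.sin(a)+L[:,1]*np.cos(a),L[:,2]]
E
cat > fit.py <<'E'
from geo import *
T=lambda p:un(p,(270,190),5); B=lambda p:un(p,(165,110),5.5); S=lambda p:un(p,(150,125),4)
for c in C: 
    R=cv2.Rodrigues(C[c]["rvec"])[0];print(c,"cam at",np.round(-R.T@C[c]["tvec"].ravel(),3),C[c]["mtx"][0])
print("post top",plane("top",B((263,283)),.0615),plane("side",S((217,367)),.0615))
print("hole",plane("top",B((593,293)),.05),plane("side",S((279,232)),.05))
print("eye",plane("top",T((300,132)),.035),plane("side",S((496,152)),.035))
print("board", [plane("top",T(p),.01).round(4) for p in((262,75),(240,172),(497,247),(520,153))])
print("base", [plane("top",B(p),.01).round(4) for p in((165,225),(160,366),(682,382),(685,240))])
print("coil end",plane("top",T((467,182)),.035),"wire end",plane("top",T((508,194)),.035))
print("base side",[plane("side",S(p),.01).round(4) for p in((147,490),(262,500),(343,248))])
print("board side",[plane("side",S(p),.01).round(4) for p in((577,115),(456,185),(513,206))])
E
python3 fit.py
```

```text
side cam at [0.452 0.751 0.602] [353.08879699   0.         249.90789247]
top cam at [ 0.415 -0.006  1.314] [463.96463309   0.         252.6233583 ]
post top [0.62895473 0.09276093 0.0615    ] [0.63154511 0.09449771 0.0615    ]
hole [ 0.62210225 -0.07145485  0.05      ] [ 0.62251937 -0.07347124  0.05      ]
eye [ 0.4727976  -0.22587385  0.035     ] [ 0.47454821 -0.22537393  0.035     ]
board [array([ 0.5065, -0.21  ,  0.01  ]), array([ 0.4523, -0.1956,  0.01  ]), array([ 0.407, -0.338,  0.01 ]), array([ 0.4592, -0.3535,  0.01  ])]
base [array([0.6693, 0.1471, 0.01  ]), array([0.5957, 0.1505, 0.01  ]), array([ 0.5813, -0.1181,  0.01  ]), array([ 0.6553, -0.122 ,  0.01  ])]
coil end [ 0.443133   -0.31680019  0.035     ] wire end [ 0.43601698 -0.33908236  0.035     ]
base side [array([0.6666, 0.151 , 0.01  ]), array([0.5965, 0.1531, 0.01  ]), array([ 0.5835, -0.116 ,  0.01  ])]
board side [array([ 0.4084, -0.3381,  0.01  ]), array([ 0.5052, -0.2133,  0.01  ]), array([ 0.4588, -0.1859,  0.01  ])]
```

```bash
cat > plan.py <<'E'
# usage: plan.py x y z spring_axis_deg : remaining move in tool units (tool x = axis-90deg)
import sys,numpy as np
from rig import robot
from scipy.spatial.transform import Rotation as Ro
s=robot.get_state();R=Ro.from_quat(s["orientation"]).as_matrix()
h=np.degrees(np.arctan2(R[1,0],R[0,0]))
print("t",round(float(s["time"]),2),"tcp",np.round(s["ee_pos"],4),"head",h.round(2),"zaxis",R[:,2].round(3),"F",np.round(s["ft_force"],2),"M",np.round(s["wrist_torque"],2),"w",round(float(s["gripper_width"]),4),"q",np.round(s["q"],2))
if len(sys.argv)>1:
    x,y,z,a=map(float,sys.argv[1:5]);d=np.array([x,y,z])-s["ee_pos"]
    t=np.radians(a-90)
    Rt=np.array([[np.cos(t),np.sin(t),0],[np.sin(t),-np.cos(t),0],[0,0,-1]])
    print("rotvec units(tool)",(Ro.from_matrix(R.T@Rt).as_rotvec()/.15).round(3))
    print("shift units now-frame",(R.T@d/.025).round(3)," in final frame",(Rt.T@d/.025).round(3))
E
python3 - <<'E'
from geo import *
print("can base",plane("top",(281,103),.07),"can top",plane("top",(283,97),.14))
E
```

```text
can base [ 0.78452855 -0.09862304  0.07      ] can top [ 0.77954693 -0.0990528   0.14      ]
```

Request:
play_rows(
  hand=[0.6,0.6,0.6,0.6,0.6,0.6,0.6,0.6,0.6,0.6],
  rotation=[
    [0,0,-0.95],
    [0,0,-0.95],
    [0,0,-0.95],
    [0,0,-0.95],
    [0,0,-0.95],
    [0,0,-0.95],
    [0,0,-0.95],
    [0,0,0],
    [0,0,0],
    [0,0,0],
  ],
  xyz=[
    [0,0,0],
    [0,0,0],
    [0,0,0],
    [0,0,0],
    [0,0,0],
    [0,0,0],
    [0,0,0],
    [0.24,-0.96,0],
    [0.24,-0.96,0],
    [0.24,-0.96,0],
  ],
)

```text
time: 1.9
ee_pos: [0.2257, -0.6371, 0.205]
orientation: [0.988, -0.156, 0.0, -0.0]
ft_force: [0.7, -0.1, 0.8]
gripper_width: 0.051
```

Request:
play_rows(
  hand=[0.6,0.6,0.6,0.6,0.6,0.6,0.6,0.6,0.6,0.6],
  rotation=[
    [0,0,0],
    [0,0,0],
    [0,0,0],
    [0,0,0],
    [0,0,0],
    [0,0,0],
    [0,0,0],
    [0,0,0],
    [0,0,0],
    [0,0,0],
  ],
  xyz=[
    [0.24,-0.96,0],
    [0.24,-0.96,0],
    [0.24,-0.96,0],
    [0.24,-0.96,0],
    [0.24,-0.96,0],
    [0.24,-0.96,0],
    [0.24,-0.96,0],
    [0.24,-0.96,0],
    [0.24,-0.96,0],
    [0.24,-0.96,0],
  ],
)

```text
time: 2.9
ee_pos: [0.3571, -0.4272, 0.2053]
orientation: [0.988, -0.156, 0.0, 0.0]
ft_force: [0.2, 0.5, 0.1]
gripper_width: 0.0508
```

```bash
python3 plan.py 0.4631 -0.2579 0.10 71.9
```

```text
t 2.9 tcp [ 0.3571 -0.4272  0.2053] head -17.97 zaxis [ 0. -0. -1.] F [0.18 0.52 0.09] M [-0.01 -0.04 -0.01] w 0.0508 q [ 1.    0.41 -0.32  1.97  0.18  0.78  0.27]
rotvec units(tool) [ 0.002 -0.002  0.015]
shift units now-frame [ 1.942 -7.749  4.208]  in final frame [ 1.926 -7.752  4.21 ]
```

Request:
play_rows(
  hand=[0.6,0.6,0.6,0.6,0.6,0.6,0.6,0.6,0.6,0.6],
  rotation=[
    [0,0,0],
    [0,0,0],
    [0,0,0],
    [0,0,0],
    [0,0,0],
    [0,0,0],
    [0,0,0],
    [0,0,0],
    [0,0,0],
    [0,0,0],
  ],
  xyz=[
    [0.24,-0.96,0.5],
    [0.24,-0.96,0.5],
    [0.24,-0.96,0.5],
    [0.24,-0.96,0.5],
    [0.24,-0.96,0.5],
    [0.24,-0.96,0.5],
    [0.24,-0.96,0.5],
    [0.24,-0.96,0.5],
    [0,0,0],
    [0,0,0],
  ],
)

```text
time: 3.9
ee_pos: [0.4617, -0.2597, 0.1049]
orientation: [0.988, -0.155, -0.0, 0.0]
ft_force: [-0.1, -0.7, 0.4]
gripper_width: 0.051
```

```bash
python3 plan.py 0.4631 -0.2579 0.024 71.9; python3 look.py b
python3 - <<'E'
import cv2
a=cv2.imread('pics/b_top.png')
cv2.imwrite('pics/b1.png',cv2.resize(a[170:270,290:410],None,fx=6,fy=6,interpolation=cv2.INTER_CUBIC))
a=cv2.imread('pics/b_side.png')
cv2.imwrite('pics/b2.png',cv2.resize(a[60:200,220:350],None,fx=4,fy=4,interpolation=cv2.INTER_CUBIC))
E
```

```text
t 3.9 tcp [ 0.4617 -0.2597  0.1049] head -17.88 zaxis [-0.001  0.    -1.   ] F [-0.1  -0.68  0.37] M [-0.02 -0.01  0.03] w 0.051 q [ 0.59  0.52 -0.26  2.12  0.26  0.53 -0.18]
rotvec units(tool) [0.001 0.004 0.026]
shift units now-frame [ 0.034 -0.088  3.238]  in final frame [ 0.032 -0.088  3.238]
```

View pics/b1.png

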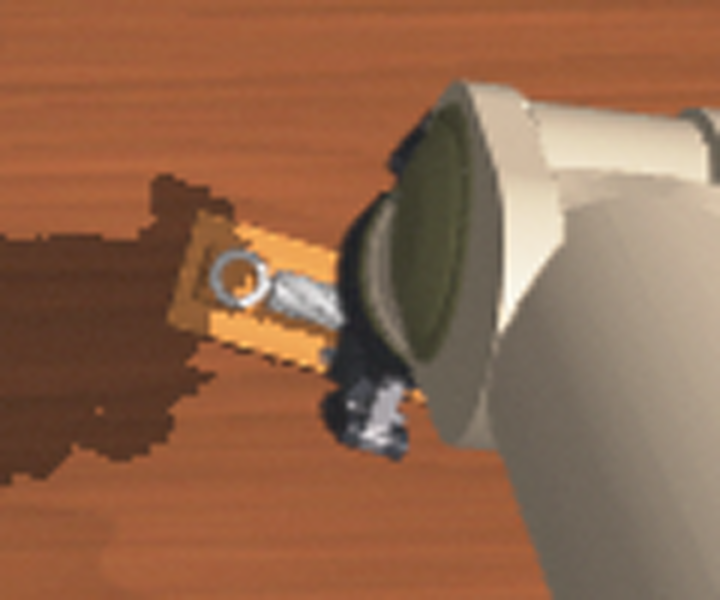

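View pics/b2.png

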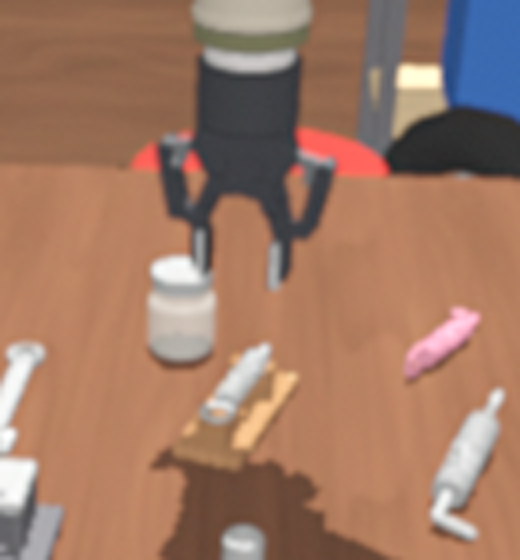

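The gripper straddles the coil behind the eye (side view, fingers at about (272,125) and (288,130)). Descending now.

Request:
play_rows(
  hand=[0.6,0.6,0.6,0.6,0.6,0.6,0.6,0.6,0.6,0.6],
  rotation=[
    [0,0,0.02],
    [0,0,0],
    [0,0,0],
    [0,0,0],
    [0,0,0],
    [0,0,0],
    [0,0,0],
    [0,0,0],
    [0,0,0],
    [0,0,0],
  ],
  xyz=[
    [0.03,-0.09,0.5],
    [0,0,0.5],
    [0,0,0.5],
    [0,0,0.5],
    [0,0,0.4],
    [0,0,0.3],
    [0,0,0.3],
    [0,0,0.2],
    [0,0,0],
    [0,0,0],
  ],
)

```text
time: 5.0
ee_pos: [0.463, -0.2582, 0.0252]
orientation: [0.988, -0.158, 0.0, 0.0]
ft_force: [-0.2, 0.6, 0.5]
gripper_width: 0.051
```

```bash
python3 plan.py 0.4631 -0.2579 0.024 71.9; python3 look.py c
python3 - <<'E'
import cv2
a=cv2.imread('pics/c_side.png')
cv2.imwrite('pics/c2.png',cv2.resize(a[80:200,220:350],None,fx=5,fy=5,interpolation=cv2.INTER_CUBIC))
E
```

```text
t 5.0 tcp [ 0.463  -0.2582  0.0252] head -18.13 zaxis [ 0. -0. -1.] F [-0.22  0.65  0.48] M [ 0.06 -0.01  0.01] w 0.051 q [ 0.52  0.65 -0.18  2.17  0.33  0.34 -0.24]
rotvec units(tool) [ 0.001 -0.001 -0.004]
shift units now-frame [-0.001 -0.013  0.048]  in final frame [-0.001 -0.013  0.048]
```

View pics/c2.png

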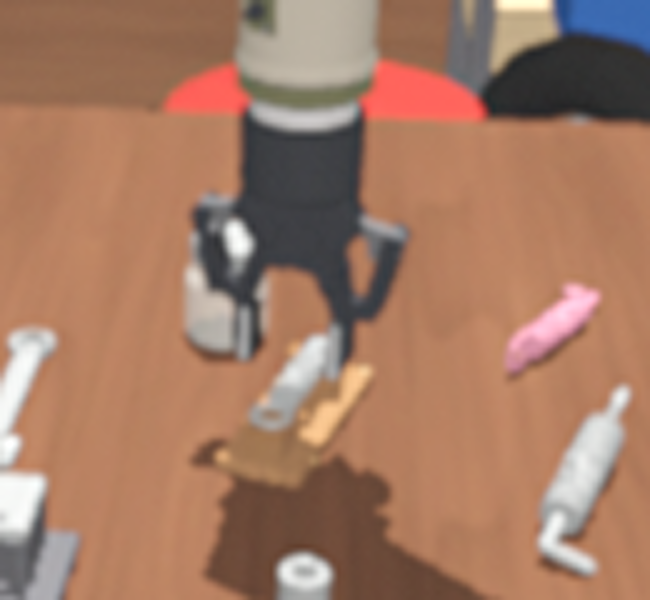

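Run:
```python
from geo import *
h=np.radians(-18.1);X=np.array([np.cos(h),np.sin(h),0]);P=np.array([.463,-.258,.03])
for p in (P,P+.0255*X,P-.0255*X,[.4737,-.2256,.035],[.436,-.339,.035]):
    print(((proj("side",p)[0]-[220,80]+.5)*5-.5).round())
```

```text
[290. 397.]
[253. 390.]
[327. 405.]
[271. 415.]
[333. 334.]
```

Request:
play_rows(
  hand=[0.4,0.2,0,0,0,0,0,0,0,0],
  rotation=[
    [0,0,0],
    [0,0,0],
    [0,0,0],
    [0,0,0],
    [0,0,0],
    [0,0,0],
    [0,0,0],
    [0,0,0],
    [0,0,0],
    [0,0,0],
  ],
  xyz=[
    [0,0,0.04],
    [0,0,0],
    [0,0,0],
    [0,0,0],
    [0,0,0],
    [0,0,0],
    [0,0,0],
    [0,0,0],
    [0,0,0],
    [0,0,0],
  ],
)

```text
time: 6.1
ee_pos: [0.4629, -0.2582, 0.0241]
orientation: [0.988, -0.158, -0.0, 0.0]
ft_force: [0.1, 1.0, -0.8]
gripper_width: -0.0
```

```bash
python3 plan.py 0.4631 -0.2579 0.024 71.9; python3 look.py d
python3 - <<'E'
import cv2
a=cv2.imread('pics/d_side.png')
cv2.imwrite('pics/d2.png',cv2.resize(a[110:180,240:320],None,fx=8,fy=8,interpolation=cv2.INTER_CUBIC))
a=cv2.imread('pics/d_top.png')
cv2.imwrite('pics/d1.png',cv2.resize(a[170:270,290:410],None,fx=6,fy=6,interpolation=cv2.INTER_CUBIC))
E
```

```text
t 6.1 tcp [ 0.4629 -0.2582  0.0241] head -18.13 zaxis [-0. -0. -1.] F [ 0.11  0.98 -0.75] M [-0.04  0.   -0.05] w -0.0 q [ 0.52  0.65 -0.18  2.17  0.33  0.34 -0.24]
rotvec units(tool) [ 0.     0.    -0.004]
shift units now-frame [ 0.003 -0.012  0.002]  in final frame [ 0.003 -0.012  0.002]
```

View pics/d2.png

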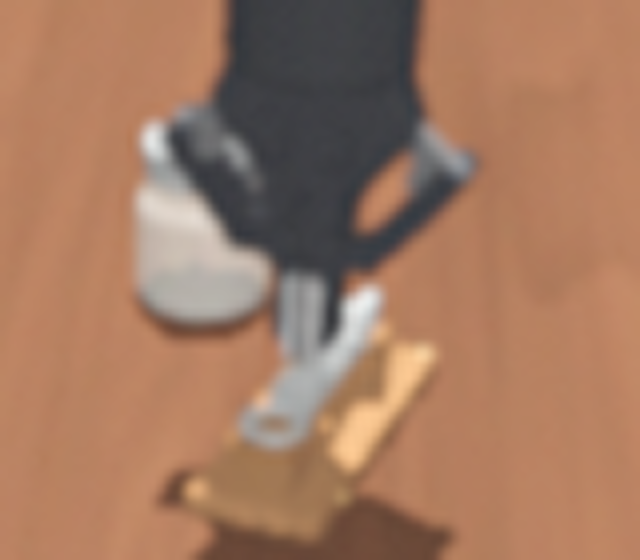

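View pics/d1.png

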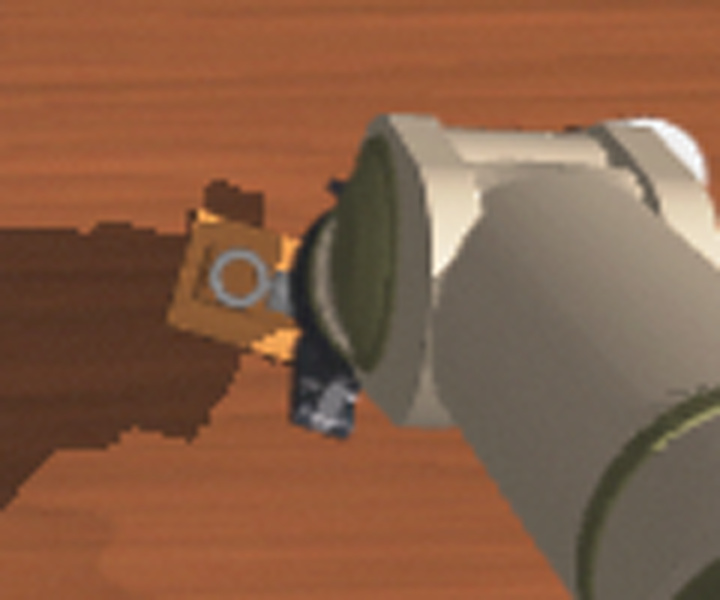

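Run:
```python
from geo import *
for z in (.01,.016,.02,.03,.04,.05,.06): print(z,((proj("side",[.463,-.258,z])[0]-[240,110]+.5)*8-.5).round())
for y in (-.26,-.27,-.28,-.29,-.3): print(y,((proj("side",[.463,y,.02])[0]-[240,110]+.5)*8-.5).round())
```

```text
0.01 [302. 439.]
0.016 [302. 426.]
0.02 [303. 417.]
0.03 [304. 396.]
0.04 [305. 375.]
0.05 [306. 353.]
0.06 [307. 331.]
-0.26 [303. 415.]
-0.27 [304. 403.]
-0.28 [305. 391.]
-0.29 [305. 379.]
-0.3 [306. 368.]
```

Run:
```python
import cv2
from geo import *
a=cv2.imread('pics/d_side.png')
b=cv2.resize(a[90:170,235:315],None,fx=8,fy=8,interpolation=cv2.INTER_CUBIC)
T=lambda P:tuple(int(v) for v in ((proj("side",P)[0]-[235,90]+.5)*8-.5))
for z in (.016,.024,.035,.045,.089,.12): cv2.circle(b,T([.463,-.258,z]),3,(0,0,255),-1)
u=np.array([.3107,.9505,0]);n=np.array([u[1],-u[0],0]);E=np.array([.4737,-.2256,.035])
for s in (-.01,.01): cv2.line(b,T(E-u*.016+n*s),T(E-u*.094+n*s),(255,0,0),1)
cv2.line(b,T(E-u*.016+[0,0,.01]),T(E-u*.094+[0,0,.01]),(0,255,0),1)
cv2.imwrite('pics/d3.png',b)
```

```text
(no output)
```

View pics/d3.png

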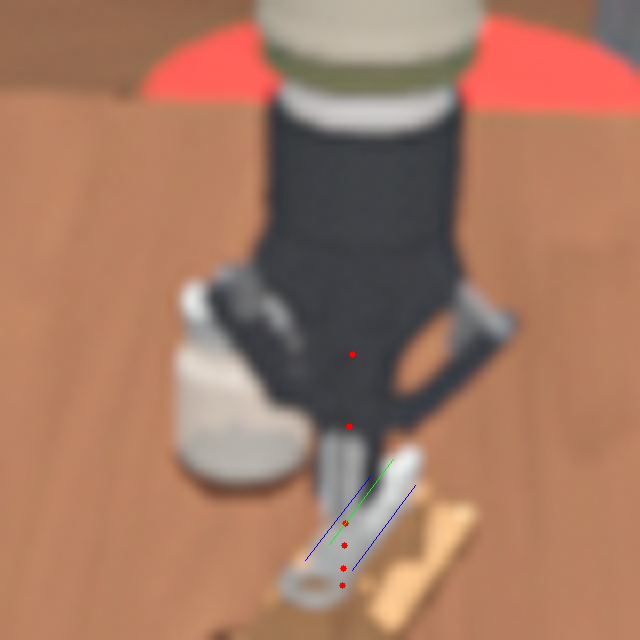

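Run:
```python
import cv2
from geo import *
a=cv2.imread('pics/d_top.png')
b=cv2.resize(a[170:270,290:410],None,fx=6,fy=6,interpolation=cv2.INTER_CUBIC)
T=lambda P:tuple(int(v) for v in ((proj("top",P)[0]-[290,170]+.5)*6-.5))
for z in (.016,.05,.1,.15,.2): cv2.circle(b,T([.463,-.258,z]),3,(0,0,255),-1)
cv2.imwrite('pics/d4.png',b)
a=cv2.imread('pics/a_side.png')
b=cv2.resize(a[0:100,310:410],None,fx=6,fy=6,interpolation=cv2.INTER_CUBIC)
T=lambda P:tuple(int(v) for v in ((proj("side",P)[0]-[310,0]+.5)*6-.5))
for z in (.197,.205,.216,.27): cv2.circle(b,T([.186,-.701,z]),3,(0,0,255),-1)
cv2.imwrite('pics/a5.png',b)
a=cv2.imread('pics/b_side.png')
b=cv2.resize(a[60:160,230:330],None,fx=6,fy=6,interpolation=cv2.INTER_CUBIC)
T=lambda P:tuple(int(v) for v in ((proj("side",P)[0]-[230,60]+.5)*6-.5))
for z in (.097,.105,.116,.17): cv2.circle(b,T([.4617,-.2597,z]),3,(0,0,255),-1)
cv2.imwrite('pics/b5.png',b)
```

```text
(no output)
```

View pics/d4.png

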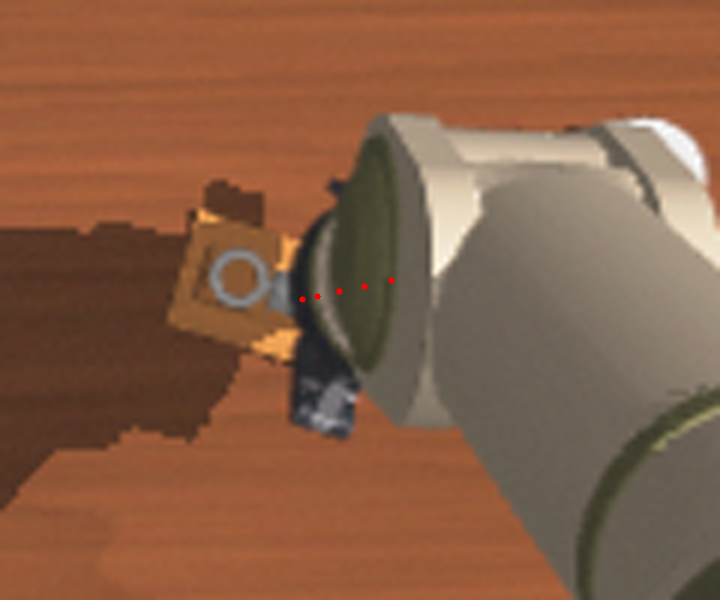

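View pics/a5.png

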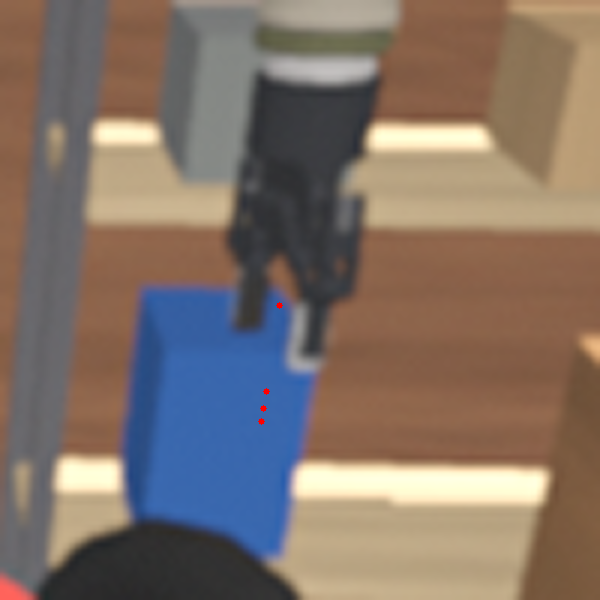

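View pics/b5.png

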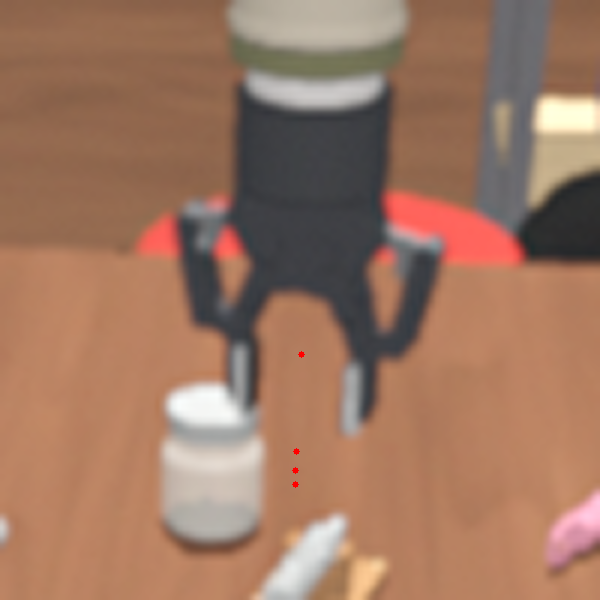

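Run:
```python
from geo import *
def tri(us,ut):
    P={c:C[c]["mtx"]@np.c_[cv2.Rodrigues(C[c]["rvec"])[0],C[c]["tvec"].reshape(3,1)] for c in C}
    X=cv2.triangulatePoints(P["side"],P["top"],np.array(us,float).reshape(2,1),np.array(ut,float).reshape(2,1));X=(X[:3]/X[3]).ravel()
    return X.round(4),(proj("side",X)-us).round(1),(proj("top",X)-ut).round(1)
# right knuckle, shut
for a in((495,310),(515,325)):
  for b in((325,400),(325,425),(345,435)):
    print(a,b,tri(un(a,(235,90),8),un(b,(290,170),6)))
h=np.radians(-18.1);X=np.array([np.cos(h),np.sin(h),0])
print("expected knuckle xy",np.array([.463,-.258,0])-.057*X)
```

```text
(495, 310) (325, 400) (array([ 0.414 , -0.2394,  0.1496]), array([[-1.2, -0.1]]), array([[-0. ,  0.9]]))
(495, 310) (325, 425) (array([ 0.4074, -0.2392,  0.1493]), array([[0.9, 0.1]]), array([[ 0. , -0.7]]))
(495, 310) (345, 435) (array([ 0.4045, -0.2484,  0.145 ]), array([[1.8, 0.1]]), array([[ 0. , -1.2]]))
(515, 325) (325, 400) (array([ 0.4111, -0.2403,  0.1437]), array([[-2.9, -0.3]]), array([[-0.1,  2. ]]))
(515, 325) (325, 425) (array([ 0.4045, -0.2403,  0.1432]), array([[-0.7, -0.1]]), array([[-0. ,  0.5]]))
(515, 325) (345, 435) (array([ 0.4015, -0.2495,  0.1388]), array([[0.1, 0. ]]), array([[ 0. , -0.1]]))
expected knuckle xy [ 0.4088206  -0.24029144  0.        ]
```

The fingers shut on nothing. The side picture puts the fingertips at z ≈ 0.046, about 30 mm higher than the stated tool offset implies, while xy agrees (knuckle triangulated within 2 mm). I'll reopen, go lower in steps and check each one by picture and force.

Request:
play_rows(
  hand=[0.3,0.6,0.6,0.6,0.6,0.6,0.6,0.6,0.6,0.6],
  rotation=[
    [0,0,0],
    [0,0,0],
    [0,0,0],
    [0,0,0],
    [0,0,0],
    [0,0,0],
    [0,0,0],
    [0,0,0],
    [0,0,0],
    [0,0,0],
  ],
  xyz=[
    [0,0,0],
    [0,0,0],
    [0,0,0],
    [0,0,0],
    [0,0,0.2],
    [0,0,0.2],
    [0,0,0.2],
    [0,0,0.2],
    [0,0,0.1],
    [0,0,0],
  ],
)

```text
time: 7.2
ee_pos: [0.4627, -0.258, 0.001]
orientation: [0.988, -0.157, -0.0, -0.0]
ft_force: [0.6, 0.8, 0.4]
gripper_width: 0.0511
```

```bash
python3 plan.py 0.4631 -0.2579 -0.006 71.9; python3 look.py e
python3 - <<'E'
import cv2
from geo import *
a=cv2.imread('pics/e_side.png')
b=cv2.resize(a[90:170,235:315],None,fx=8,fy=8,interpolation=cv2.INTER_CUBIC)
cv2.imwrite('pics/e2.png',b)
E
```

```text
t 7.2 tcp [ 0.4627 -0.258   0.001 ] head -18.12 zaxis [-0.001  0.    -1.   ] F [0.6  0.76 0.4 ] M [-0.   -0.02 -0.01] w 0.0511 q [ 0.5   0.69 -0.15  2.18  0.34  0.29 -0.26]
rotvec units(tool) [-0.     0.006 -0.002]
shift units now-frame [ 0.015 -0.009  0.28 ]  in final frame [ 0.015 -0.009  0.28 ]
```

View pics/e2.png

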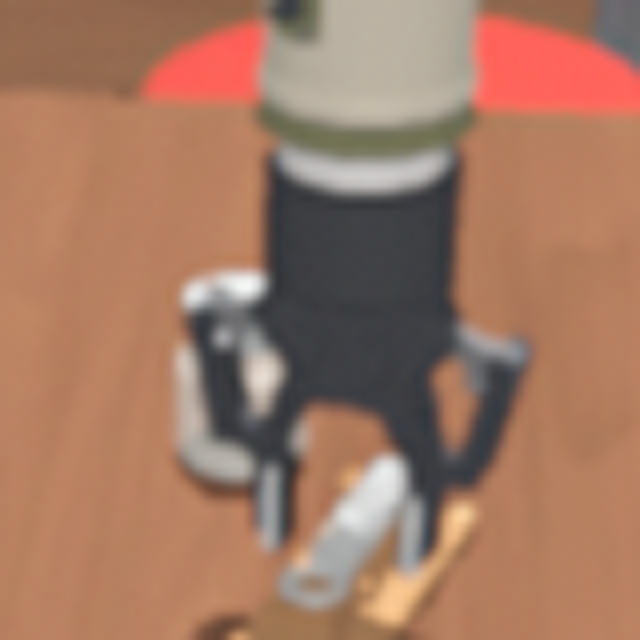

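Request:
play_rows(
  hand=[0.6,0.6,0.6,0.4,0.2,0,0,0,0,0],
  rotation=[
    [0,0,0],
    [0,0,0],
    [0,0,0],
    [0,0,0],
    [0,0,0],
    [0,0,0],
    [0,0,0],
    [0,0,0],
    [0,0,0],
    [0,0,0],
  ],
  xyz=[
    [0,0,0.14],
    [0,0,0.1],
    [0,0,0],
    [0,0,0],
    [0,0,0],
    [0,0,0],
    [0,0,0],
    [0,0,0],
    [0,0,0],
    [0,0,0],
  ],
)

```text
time: 8.3
ee_pos: [0.4631, -0.2582, -0.0042]
orientation: [0.988, -0.158, 0.0, 0.0]
ft_force: [-0.9, 0.1, 5.3]
gripper_width: 0.0181
```

```bash
python3 plan.py 0.4631 -0.2579 -0.006 71.9; python3 look.py f
python3 - <<'E'
import cv2
from geo import *
a=cv2.imread('pics/f_side.png')
b=cv2.resize(a[90:170,235:315],None,fx=8,fy=8,interpolation=cv2.INTER_CUBIC)
cv2.imwrite('pics/f2.png',b)
E
```

```text
t 8.3 tcp [ 0.4631 -0.2582 -0.0042] head -18.13 zaxis [ 0. -0. -1.] F [-0.94  0.12  5.3 ] M [0.09 0.09 0.09] w 0.0181 q [ 0.5   0.7  -0.14  2.18  0.35  0.27 -0.26]
rotvec units(tool) [ 0.001 -0.002 -0.003]
shift units now-frame [-0.003 -0.013  0.071]  in final frame [-0.002 -0.013  0.071]
```

View pics/f2.png

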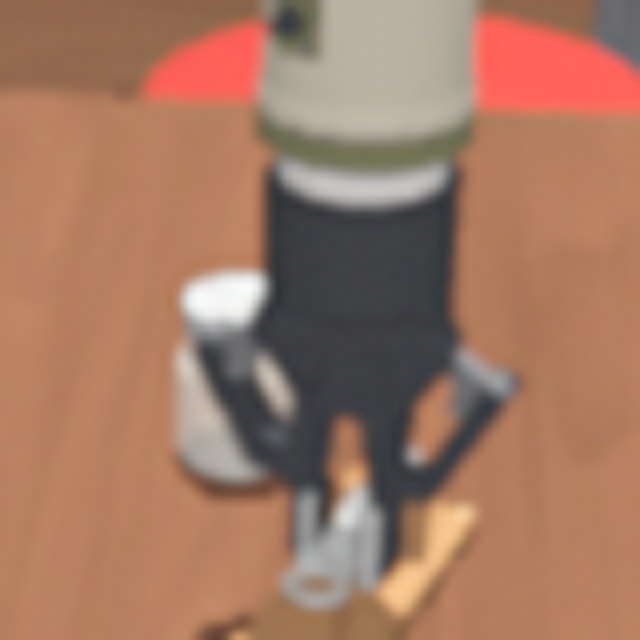

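Request:
play_rows(
  hand=[0,0,0,0,0,0,0,0,0,0],
  rotation=[
    [0,0,0],
    [0,0,0],
    [0,0,0],
    [0,0,0],
    [0,0,0],
    [0,0,0],
    [0,0,0],
    [0,0,0],
    [0,0,0],
    [0,0,0],
  ],
  xyz=[
    [0,0,0],
    [0,0,-0.1],
    [0,0,-0.2],
    [0,0,-0.3],
    [0,0,-0.4],
    [0,0,-0.4],
    [0,0,-0.4],
    [0,0,-0.4],
    [0,0,0],
    [0,0,0],
  ],
)

```text
time: 9.4
ee_pos: [0.463, -0.2583, 0.0509]
orientation: [0.987, -0.158, 0.0, 0.0]
ft_force: [-0.2, -0.5, -1.1]
gripper_width: 0.0181
```

```bash
python3 plan.py 0.4631 -0.2579 -0.006 71.9; python3 look.py g
python3 - <<'E'
import cv2
from geo import *
a=cv2.imread('pics/g_side.png')
b=cv2.resize(a[90:170,235:315],None,fx=8,fy=8,interpolation=cv2.INTER_CUBIC)
cv2.imwrite('pics/g2.png',b)
a=cv2.imread('pics/g_top.png')
cv2.imwrite('pics/g1.png',cv2.resize(a[170:270,290:410],None,fx=6,fy=6,interpolation=cv2.INTER_CUBIC))
E
```

```text
t 9.4 tcp [ 0.463  -0.2583  0.0509] head -18.14 zaxis [ 0.001 -0.    -1.   ] F [-0.18 -0.48 -1.07] M [ 0.01 -0.03  0.02] w 0.0181 q [ 0.55  0.61 -0.21  2.16  0.31  0.4  -0.23]
rotvec units(tool) [ 0.001 -0.005 -0.005]
shift units now-frame [-0.005 -0.018  2.277]  in final frame [-0.003 -0.018  2.277]
```

View pics/g2.png

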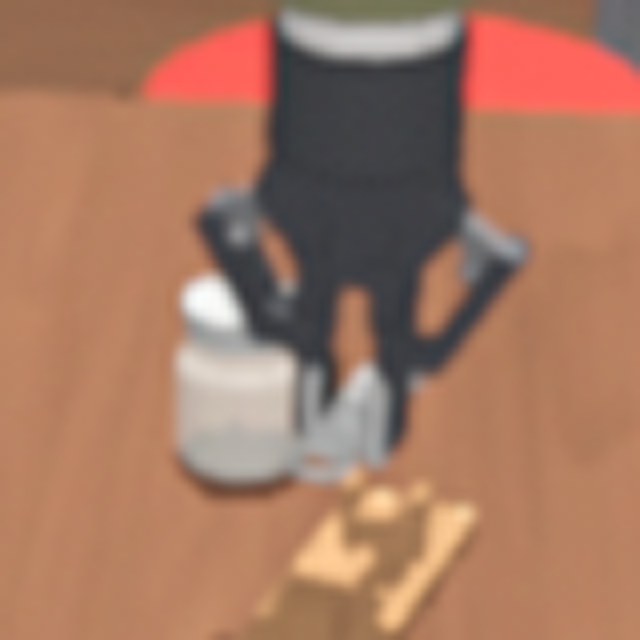

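View pics/g1.png

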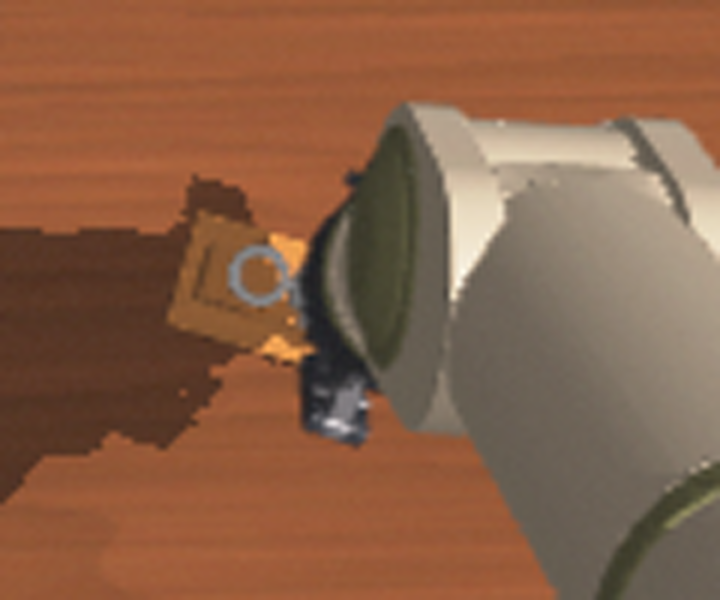

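```bash
cat >> geo.py <<'E'
def tri(us,ut):
    f=lambda X:np.r_[proj("side",X)[0]-us,proj("top",X)[0]-ut]
    r=least_squares(f,[.5,-.1,.06]);return r.x.round(4),r.fun.round(2)
E
python3 - <<'E'
from geo import *
X,r=tri(un((322,465),(235,90),8),un((260,275),(290,170),6));print(X,r)
print("before",tri(un((496,152),(150,125),4),un((300,132),(270,190),5)))
E
```

```text
[ 0.4721 -0.2255  0.0883] [ 0.17  0.02 -0.   -0.15]
before (array([ 0.4736, -0.226 ,  0.0346]), array([ 0.31,  0.03, -0.  , -0.27]))
```

```bash
python3 - <<'E'
from geo import *
B=lambda p:un(p,(165,110),5.5); S=lambda p:un(p,(150,125),4)
print("hole",tri(S((279,232)),B((593,293))));print("post",tri(S((217,367)),B((263,283))))
E
python3 plan.py 0.6262 0.0054 0.066 87.1
```

```text
hole (array([ 0.622 , -0.0714,  0.0514]), array([ 0.04,  0.  , -0.  , -0.04]))
post (array([0.6307, 0.0931, 0.0602]), array([ 0.5 ,  0.06, -0.08, -0.56]))
t 9.5 tcp [ 0.4627 -0.2581  0.0503] head -18.13 zaxis [-0.  0. -1.] F [-0.58  1.02 -1.03] M [0.   0.   0.02] w 0.0176 q [ 0.55  0.61 -0.21  2.16  0.31  0.4  -0.23]
rotvec units(tool) [-0.     0.003 -1.773]
shift units now-frame [  2.933 -12.053  -0.628]  in final frame [  5.998 -10.859  -0.627]
```

Request:
play_rows(
  hand=[0,0,0,0,0,0,0,0,0,0],
  rotation=[
    [0,0,-0.44],
    [0,0,-0.44],
    [0,0,-0.44],
    [0,0,-0.45],
    [0,0,0],
    [0,0,0],
    [0,0,0],
    [0,0,0],
    [0,0,0],
    [0,0,0],
  ],
  xyz=[
    [0,0,-0.16],
    [0,0,-0.16],
    [0,0,-0.16],
    [0,0,-0.15],
    [0.2,-0.4,0],
    [0.4,-0.7,0],
    [0.4,-0.7,0],
    [0.4,-0.7,0],
    [0.4,-0.7,0],
    [0.4,-0.7,0],
  ],
)

```text
time: 10.5
ee_pos: [0.5234, -0.1617, 0.0658]
orientation: [1.0, -0.026, -0.0, -0.0]
ft_force: [-0.0, -0.3, -1.0]
gripper_width: 0.018
```

Request:
play_rows(
  hand=[0,0,0,0,0,0,0,0,0,0],
  rotation=[
    [0,0,0],
    [0,0,0],
    [0,0,0],
    [0,0,0],
    [0,0,0],
    [0,0,0],
    [0,0,0],
    [0,0,0],
    [0,0,0],
    [0,0,0],
  ],
  xyz=[
    [0.4,-0.8,0],
    [0.4,-0.8,0],
    [0.4,-0.8,0],
    [0.4,-0.8,0],
    [0.4,-0.8,0],
    [0.4,-0.8,0],
    [0.4,-0.7,0],
    [0.4,-0.7,0],
    [0.2,-0.3,0],
    [0.1,-0.1,0],
  ],
)

```text
time: 11.5
ee_pos: [0.619, -0.0018, 0.066]
orientation: [1.0, -0.025, -0.0, -0.0]
ft_force: [0.0, -0.3, -1.5]
gripper_width: 0.0175
```

```bash
python3 plan.py 0.6262 0.0054 0.066 87.1
```

```text
t 11.5 tcp [ 0.619  -0.0018  0.066 ] head -2.86 zaxis [-0.  0. -1.] F [ 0.04 -0.25 -1.52] M [ 0.04  0.01 -0.02] w 0.0175 q [ 0.09  0.66 -0.27  1.95  0.3   0.57 -0.43]
rotvec units(tool) [-0.002  0.002  0.004]
shift units now-frame [ 0.275 -0.302 -0.001]  in final frame [ 0.275 -0.302 -0.001]
```

Request:
play_rows(
  hand=[0,0,0,0,0,0,0,0,0,0],
  rotation=[
    [0,0,0],
    [0,0,0],
    [0,0,0],
    [0,0,0],
    [0,0,0],
    [0,0,0],
    [0,0,0],
    [0,0,0],
    [0,0,0],
    [0,0,0],
  ],
  xyz=[
    [0.15,-0.15,0],
    [0.125,-0.15,0],
    [0,0,0.2],
    [0,0,0.2],
    [0,0,0.2],
    [0,0,0.2],
    [0,0,0],
    [0,0,0],
    [0,0,0],
    [0,0,0],
  ],
)

```text
time: 12.5
ee_pos: [0.626, 0.0039, 0.0465]
orientation: [1.0, -0.025, 0.0, -0.0]
ft_force: [-0.0, -0.2, -1.0]
gripper_width: 0.018
```

```bash
python3 plan.py 0.6262 0.0054 0.046 87.1; python3 look.py h
python3 - <<'E'
import cv2
from geo import *
a=cv2.imread('pics/h_side.png')
cv2.imwrite('pics/h2.png',cv2.resize(a[140:260,170:290],None,fx=5,fy=5,interpolation=cv2.INTER_CUBIC))
a=cv2.imread('pics/h_top.png')
cv2.imwrite('pics/h1.png',cv2.resize(a[120:220,190:310],None,fx=6,fy=6,interpolation=cv2.INTER_CUBIC))
E
```

```text
t 12.5 tcp [0.626  0.0039 0.0465] head -2.92 zaxis [ 0.  0. -1.] F [-0.   -0.15 -0.96] M [ 0.02 -0.04  0.  ] w 0.018 q [ 0.07  0.69 -0.25  1.94  0.31  0.55 -0.45]
rotvec units(tool) [-0.    -0.002 -0.003]
shift units now-frame [ 0.005 -0.061  0.021]  in final frame [ 0.005 -0.061  0.021]
```

View pics/h2.png

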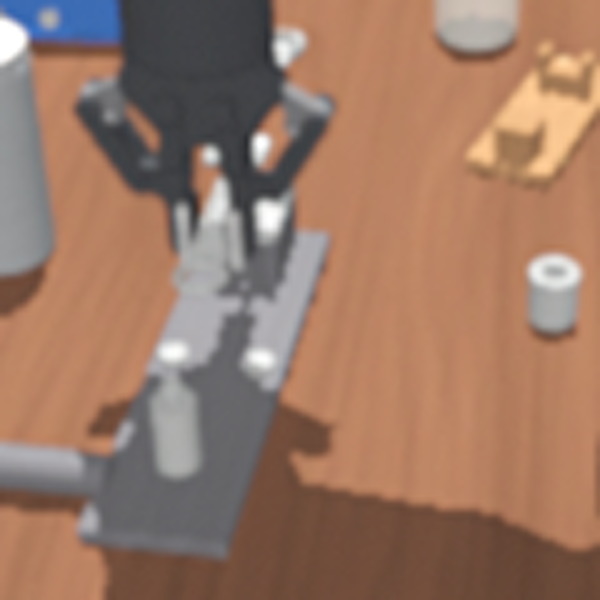

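View pics/h1.png

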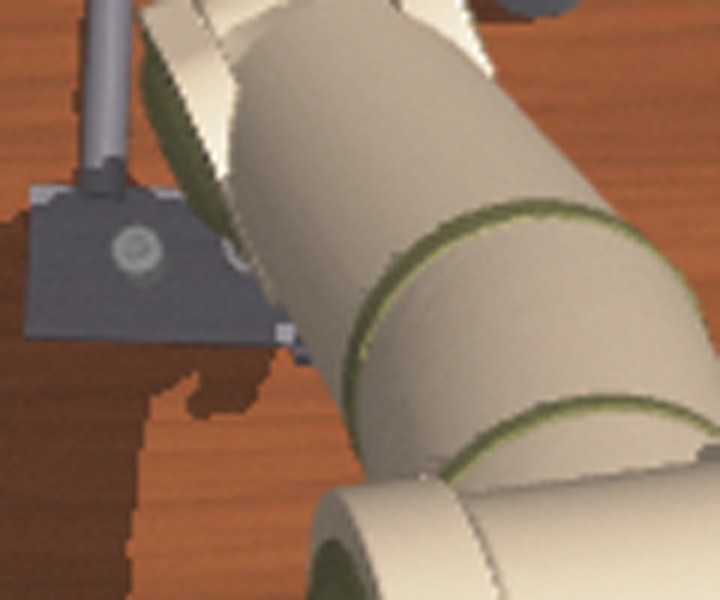

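Run:
```python
from geo import *
import cv2
a=cv2.imread('pics/h_side.png')
b=cv2.resize(a[170:210,195:235],None,fx=15,fy=15,interpolation=cv2.INTER_CUBIC)
u=np.array([.0502,.9987,0]);n=np.array([.9987,-.0502,0]);T=np.array([.626,.0039,.0465+.0392])
E=T+.034*u
for k in range(12):
    t=k*np.pi/6
    for r in (.009,.014):
        p=(proj("side",E+r*(u*np.cos(t)+n*np.sin(t)))[0]-[195,170]+.5)*15-.5
        cv2.circle(b,tuple(int(v) for v in p),2,(0,0,255),-1)
cv2.imwrite('pics/h3.png',b)
```

```text
(no output)
```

View pics/h3.png

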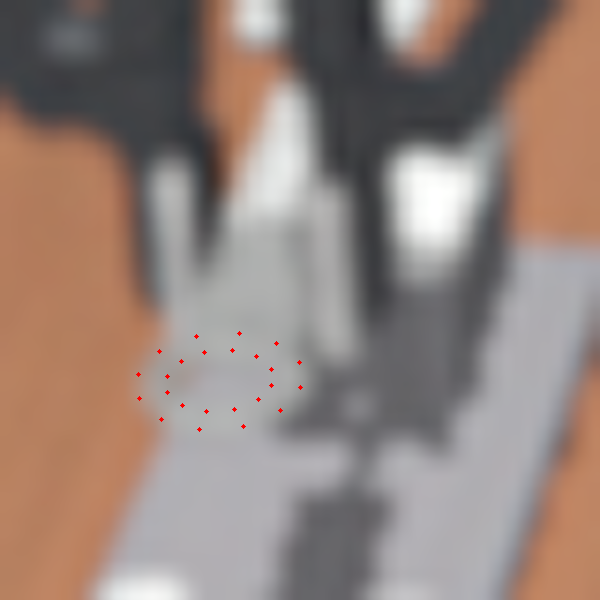

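Request:
play_rows(
  hand=[0,0,0,0,0,0,0,0,0,0],
  rotation=[
    [0,0,0],
    [0,0,0],
    [0,0,0],
    [0,0,0],
    [0,0,0],
    [0,0,0],
    [0,0,0],
    [0,0,0],
    [0,0,0],
    [0,0,0],
  ],
  xyz=[
    [0.05,0,0],
    [0,0,0.1],
    [0,0,0.1],
    [0,0,0.08],
    [0,0,0.04],
    [0,0,0.04],
    [0,0,0.02],
    [0,0,0.02],
    [0,0,0],
    [0,0,0],
  ],
)

```text
time: 13.6
ee_pos: [0.6271, 0.0038, 0.0363]
orientation: [1.0, -0.026, -0.0, -0.0]
ft_force: [-0.5, 0.2, -0.8]
gripper_width: 0.0178
```

```bash
python3 plan.py 0.6272 0.0039 0.035 87.1
```

```text
t 13.6 tcp [0.6271 0.0038 0.0363] head -2.92 zaxis [-0.  0. -1.] F [-0.45  0.25 -0.8 ] M [ 0.06 -0.08  0.03] w 0.0178 q [ 0.06  0.71 -0.25  1.94  0.32  0.53 -0.45]
rotvec units(tool) [-0.     0.    -0.003]
shift units now-frame [ 0.003 -0.005  0.054]  in final frame [ 0.003 -0.005  0.054]
```

Request:
play_rows(
  hand=[0,0,0,0,0,0,0,0,0,0],
  rotation=[
    [0,0,0],
    [0,0,0],
    [0,0,0],
    [0,0,0],
    [0,0,0],
    [0,0,0],
    [0,0,0],
    [0,0,0],
    [0,0,0],
    [0,0,0],
  ],
  xyz=[
    [0,0,0.02],
    [0,0,0.02],
    [0,0,0.02],
    [0,0,0],
    [0,0,0],
    [0,0,0],
    [0,0,0],
    [0,0,0],
    [0,0,0],
    [0,0,0],
  ],
)

```text
time: 14.6
ee_pos: [0.6271, 0.0038, 0.0348]
orientation: [1.0, -0.025, 0.0, 0.0]
ft_force: [-0.5, -0.1, 0.0]
gripper_width: 0.0182
```

```bash
python3 plan.py 0.6272 0.0039 0.035 87.1;python3 plan.py
```

```text
t 14.6 tcp [0.6271 0.0038 0.0348] head -2.92 zaxis [ 0. -0. -1.] F [-0.46 -0.13  0.01] M [ 0.04 -0.02  0.03] w 0.0182 q [ 0.06  0.71 -0.24  1.94  0.32  0.53 -0.45]
rotvec units(tool) [ 0.    -0.    -0.003]
shift units now-frame [ 0.003 -0.004 -0.007]  in final frame [ 0.003 -0.004 -0.007]
t 14.6 tcp [0.6271 0.0038 0.0348] head -2.92 zaxis [ 0. -0. -1.] F [-0.46 -0.13  0.01] M [ 0.04 -0.02  0.03] w 0.0182 q [ 0.06  0.71 -0.24  1.94  0.32  0.53 -0.45]
```

Request:
play_rows(
  hand=[0,0,0,0,0,0,0,0,0,0],
  rotation=[
    [0,0,0],
    [0,0,0],
    [0,0,0],
    [0,0,0],
    [0,0,0],
    [0,0,0],
    [0,0,0],
    [0,0,0],
    [0,0,0],
    [0,0,0],
  ],
  xyz=[
    [0,0,0.01],
    [0,0,0.01],
    [0,0,0.01],
    [0,0,0],
    [0,0,0],
    [0,0,0],
    [0,0,0],
    [0,0,0],
    [0,0,0],
    [0,0,0],
  ],
)

```text
time: 15.6
ee_pos: [0.6271, 0.0038, 0.0341]
orientation: [1.0, -0.025, 0.0, -0.0]
ft_force: [0.0, 0.3, 0.2]
gripper_width: 0.0179
```

```bash
python3 plan.py
```

```text
t 15.6 tcp [0.6271 0.0038 0.0341] head -2.92 zaxis [ 0.  0. -1.] F [0.   0.3  0.15] M [0.08 0.02 0.05] w 0.0179 q [ 0.06  0.71 -0.24  1.94  0.32  0.53 -0.45]
```

Request:
play_rows(
  hand=[0,0,0,0,0,0,0,0,0,0],
  rotation=[
    [0,0,0],
    [0,0,0],
    [0,0,0],
    [0,0,0],
    [0,0,0],
    [0,0,0],
    [0,0,0],
    [0,0,0],
    [0,0,0],
    [0,0,0],
  ],
  xyz=[
    [0,-0.04,0],
    [0,-0.04,0],
    [0,-0.04,0],
    [0,-0.04,0],
    [0,-0.04,0.01],
    [0,0,0],
    [0,0,0],
    [0,0,0],
    [0,0,0],
    [0,0,0],
  ],
)

```text
time: 16.6
ee_pos: [0.6274, 0.0091, 0.0338]
orientation: [1.0, -0.025, 0.0, -0.0]
ft_force: [-0.1, 1.9, -0.5]
gripper_width: 0.0181
```

```bash
python3 plan.py
```

```text
t 16.6 tcp [0.6274 0.0091 0.0338] head -2.91 zaxis [ 0.  0. -1.] F [-0.08  1.93 -0.54] M [ 0.51  0.03 -0.02] w 0.0181 q [ 0.05  0.71 -0.24  1.94  0.32  0.53 -0.46]
```

Request:
play_rows(
  hand=[0,0,0,0,0,0,0,0,0,0],
  rotation=[
    [0,0,0],
    [0,0,0],
    [0,0,0],
    [0,0,0],
    [0,0,0],
    [0,0,0],
    [0,0,0],
    [0,0,0],
    [0,0,0],
    [0,0,0],
  ],
  xyz=[
    [0,-0.03,0],
    [0,-0.03,0],
    [0,0,0.01],
    [0,0,0.01],
    [0,0,0.01],
    [0,0,0.01],
    [0,0,0],
    [0,0,0],
    [0,0,0],
    [0,0,0],
  ],
)

```text
time: 17.6
ee_pos: [0.6274, 0.0103, 0.0328]
orientation: [1.0, -0.025, -0.0, 0.0]
ft_force: [0.8, 0.0, -0.9]
gripper_width: 0.0184
```

```bash
python3 plan.py
```

```text
t 17.6 tcp [0.6274 0.0103 0.0328] head -2.92 zaxis [-0. -0. -1.] F [ 0.79  0.05 -0.89] M [0.04 0.   0.08] w 0.0184 q [ 0.05  0.71 -0.24  1.94  0.32  0.52 -0.46]
```

Request:
play_rows(
  hand=[0,0,0,0,0,0,0,0,0,0],
  rotation=[
    [0,0,0],
    [0,0,0],
    [0,0,0],
    [0,0,0],
    [0,0,0],
    [0,0,0],
    [0,0,0],
    [0,0,0],
    [0,0,0],
    [0,0,0],
  ],
  xyz=[
    [0,0,0.02],
    [0,0,0.02],
    [0,0,0.02],
    [0,0,0.02],
    [0,0,0],
    [0,0,0],
    [0,0,0],
    [0,0,0],
    [0,0,0],
    [0,0,0],
  ],
)

```text
time: 18.6
ee_pos: [0.6274, 0.0103, 0.0308]
orientation: [1.0, -0.025, -0.0, 0.0]
ft_force: [0.8, 0.1, -0.6]
gripper_width: 0.0181
```

```bash
python3 plan.py
```

```text
t 18.6 tcp [0.6274 0.0103 0.0308] head -2.92 zaxis [-0. -0. -1.] F [ 0.82  0.09 -0.6 ] M [0.04 0.06 0.02] w 0.0181 q [ 0.05  0.72 -0.24  1.94  0.32  0.52 -0.46]
```

Request:
play_rows(
  hand=[0,0,0,0,0,0,0,0,0,0],
  rotation=[
    [0,0,0],
    [0,0,0],
    [0,0,0],
    [0,0,0],
    [0,0,0],
    [0,0,0],
    [0,0,0],
    [0,0,0],
    [0,0,0],
    [0,0,0],
  ],
  xyz=[
    [0,0,0.04],
    [0,0,0.04],
    [0,0,0.04],
    [0,0,0.04],
    [0,0,0.04],
    [0,0,0],
    [0,0,0],
    [0,0,0],
    [0,0,0],
    [0,0,0],
  ],
)

```text
time: 19.6
ee_pos: [0.6275, 0.0103, 0.0259]
orientation: [1.0, -0.026, 0.0, 0.0]
ft_force: [0.2, -1.1, -0.5]
gripper_width: 0.0177
```

```bash
python3 plan.py
```

```text
t 19.6 tcp [0.6275 0.0103 0.0259] head -2.92 zaxis [ 0. -0. -1.] F [ 0.23 -1.11 -0.54] M [-0.04 -0.04  0.06] w 0.0177 q [ 0.05  0.72 -0.24  1.94  0.32  0.51 -0.47]
```

Request:
play_rows(
  hand=[0,0,0,0,0,0,0,0,0,0],
  rotation=[
    [0,0,0],
    [0,0,0],
    [0,0,0],
    [0,0,0],
    [0,0,0],
    [0,0,0],
    [0,0,0],
    [0,0,0],
    [0,0,0],
    [0,0,0],
  ],
  xyz=[
    [0,0,0.06],
    [0,0,0.06],
    [0,0,0.06],
    [0,0,0.06],
    [0,0,0.06],
    [0,0,0.06],
    [0,0,0.04],
    [0,0,0],
    [0,0,0],
    [0,0,0],
  ],
)

```text
time: 20.6
ee_pos: [0.6275, 0.0103, 0.0159]
orientation: [1.0, -0.025, 0.0, -0.0]
ft_force: [-0.4, -0.3, -0.8]
gripper_width: 0.018
```

```bash
python3 plan.py
```

```text
t 20.6 tcp [0.6275 0.0103 0.0159] head -2.92 zaxis [ 0.  0. -1.] F [-0.43 -0.33 -0.81] M [-0.    0.01  0.04] w 0.018 q [ 0.04  0.74 -0.23  1.95  0.33  0.49 -0.47]
```

Request:
play_rows(
  hand=[0,0,0,0,0,0,0,0,0,0],
  rotation=[
    [0,0,0],
    [0,0,0],
    [0,0,0],
    [0,0,0],
    [0,0,0],
    [0,0,0],
    [0,0,0],
    [0,0,0],
    [0,0,0],
    [0,0,0],
  ],
  xyz=[
    [0,0,0.02],
    [0,0,0.02],
    [0,0,0.02],
    [0,0,0],
    [0,0,0],
    [0,0,0],
    [0,0,0],
    [0,0,0],
    [0,0,0],
    [0,0,0],
  ],
)

```text
time: 21.6
ee_pos: [0.6274, 0.0103, 0.0143]
orientation: [1.0, -0.025, -0.0, 0.0]
ft_force: [-0.5, 0.0, -1.4]
gripper_width: 0.0176
```

```bash
python3 plan.py; python3 look.py i
python3 - <<'E'
import cv2
a=cv2.imread('pics/i_side.png')
cv2.imwrite('pics/i2.png',cv2.resize(a[150:250,180:280],None,fx=6,fy=6,interpolation=cv2.INTER_CUBIC))
E
```

```text
t 21.6 tcp [0.6274 0.0103 0.0143] head -2.92 zaxis [-0. -0. -1.] F [-0.55  0.01 -1.42] M [-0.    0.05 -0.02] w 0.0176 q [ 0.04  0.74 -0.23  1.95  0.33  0.49 -0.47]
```

View pics/i2.png

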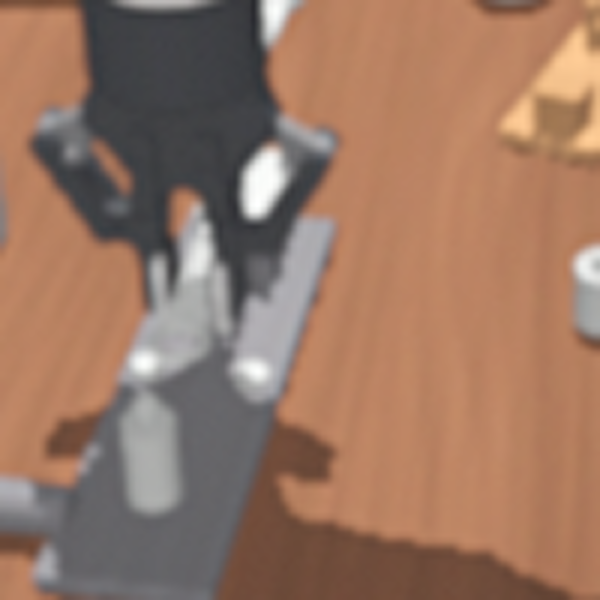

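Request:
play_rows(
  hand=[0,0,0,0,0,0,0,0,0,0],
  rotation=[
    [0,0,0],
    [0,0,0],
    [0,0,0],
    [0,0,0],
    [0,0,0],
    [0,0,0],
    [0,0,0],
    [0,0,0],
    [0,0,0],
    [0,0,0],
  ],
  xyz=[
    [0,0,0.02],
    [0,0,0.02],
    [0,0,0],
    [0,0,0],
    [0,0,0],
    [0,0,0],
    [0,0,0],
    [0,0,0],
    [0,0,0],
    [0,0,0],
  ],
)

```text
time: 22.7
ee_pos: [0.6274, 0.0103, 0.0133]
orientation: [1.0, -0.025, -0.0, -0.0]
ft_force: [0.2, -0.1, -0.7]
gripper_width: 0.0178
```

```bash
python3 plan.py
```

```text
t 22.7 tcp [0.6274 0.0103 0.0133] head -2.92 zaxis [-0.  0. -1.] F [ 0.22 -0.06 -0.71] M [ 0.03  0.01 -0.04] w 0.0178 q [ 0.04  0.74 -0.23  1.95  0.33  0.49 -0.47]
```

Light contact started at tool z ≈ 0.0355. During the drag the pin dropped in, and it has since gone down 19 mm with no resistance, which matches full depth (wire on the tab). Next I refine the post position and check the camera-to-robot bias using the held eye.

```bash
cat > bias.py <<'E'
from geo import *
from scipy.ndimage import map_coordinates
def ringfit(png,cam,E0,u):
    g=cv2.cvtColor(cv2.imread(png),cv2.COLOR_BGR2LAB).astype(float)
    n=np.array([u[1],-u[0],0]);t=np.linspace(0,2*np.pi,48,endpoint=False)
    out=[]
    for ch in (0,1,2):
        I=cv2.GaussianBlur(g[...,ch],(0,0),.5)
        best=None
        for dx in np.arange(-3,3.01,.25):
            for dy in np.arange(-3,3.01,.25):
                v={}
                for r in (.005,.0115,.018):
                    p=proj(cam,E0+r*(np.cos(t)[:,None]*u+np.sin(t)[:,None]*n))+[dx,dy]
                    m=np.cos(t)>-.5   # skip coil side
                    v[r]=map_coordinates(I,[p[m,1],p[m,0]],order=1).mean()
                s=abs(2*v[.0115]-v[.005]-v[.018])
                if best is None or s>best[0]: best=(s,dx,dy)
        out.append(tuple(np.round(best,2)))
    return out
u=np.array([np.cos(np.radians(71.87)),np.sin(np.radians(71.87)),0])
E=np.array([.4629,-.2582,.0901])+.034*u
print("g top",ringfit("pics/g_top.png","top",E,u)); print("g side",ringfit("pics/g_side.png","side",E,u))
print("a top",ringfit("pics/a_top.png","top",E-[0,0,.0551],u),"a side",ringfit("pics/a_side.png","side",E-[0,0,.0551],u))
u=np.array([np.cos(np.radians(87.1)),np.sin(np.radians(87.1)),0])
print("h side",ringfit("pics/h_side.png","side",np.array([.626,.0039,.0857])+.034*u,u))
a=cv2.imread("pics/a_top.png")
cv2.imwrite("pics/p1.png",cv2.resize(a[145:180,195:230],None,fx=16,fy=16,interpolation=cv2.INTER_CUBIC))
a=cv2.imread("pics/a_side.png")
cv2.imwrite("pics/p2.png",cv2.resize(a[200:240,185:225],None,fx=14,fy=14,interpolation=cv2.INTER_CUBIC))
E
python3 bias.py
```

```text
g top [(np.float64(44.74), np.float64(0.0), np.float64(0.75)), (np.float64(25.18), np.float64(-0.25), np.float64(0.75)), (np.float64(49.82), np.float64(-0.25), np.float64(0.75))]
g side [(np.float64(17.78), np.float64(-1.0), np.float64(2.25)), (np.float64(5.17), np.float64(-0.25), np.float64(0.25)), (np.float64(8.32), np.float64(-0.25), np.float64(0.25))]
a top [(np.float64(95.62), np.float64(0.25), np.float64(0.0)), (np.float64(30.3), np.float64(0.0), np.float64(0.25)), (np.float64(74.02), np.float64(0.0), np.float64(0.25))] a side [(np.float64(48.05), np.float64(-0.25), np.float64(-0.5)), (np.float64(10.03), np.float64(-0.25), np.float64(-0.25)), (np.float64(18.35), np.float64(-0.25), np.float64(0.0))]
h side [(np.float64(19.56), np.float64(3.0), np.float64(0.5)), (np.float64(6.2), np.float64(0.5), np.float64(0.0)), (np.float64(8.17), np.float64(-2.75), np.float64(0.75))]
```

View pics/p1.png

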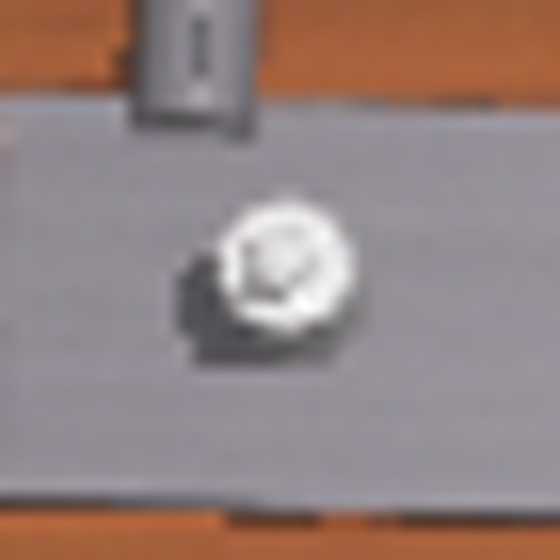

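View pics/p2.png

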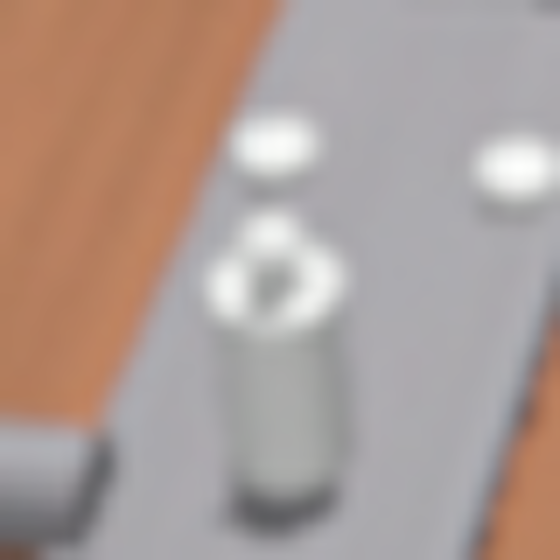

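Run:
```python
from geo import *
t=np.array([212.4,161.15]);s=np.array([204.3,219.75])
print("raw",plane("top",t,.0495),plane("side",s,.0495))
print("corr",plane("top",t-[-.15,.75],.0495),plane("side",s-[.5,0],.0495))
hs=un((279,232),(150,125),4);ht=un((593,293),(165,110),5.5)
print("hole corr",plane("top",ht-[-.15,.75],.05),plane("side",hs-[.5,0],.05))
```

```text
raw [0.63071702 0.09373344 0.0495    ] [0.63180605 0.09281375 0.0495    ]
corr [0.63279863 0.09328878 0.0495    ] [0.63303102 0.09292506 0.0495    ]
hole corr [ 0.62418228 -0.07192615  0.05      ] [ 0.62393454 -0.07334498  0.05      ]
```

Request:
play_rows(
  hand=[0,0,0,0,0,0,0,0,0,0],
  rotation=[
    [0,0,0],
    [0.06,0,0],
    [0.06,0,0],
    [0.06,0,0],
    [0.06,0,0],
    [0.06,0,0],
    [0,0,0],
    [0,0,0],
    [0,0,0],
    [0,0,0],
  ],
  xyz=[
    [0,0,-0.08],
    [0,-0.01,-0.08],
    [0,-0.01,-0.08],
    [0,-0.01,-0.08],
    [0,-0.01,-0.08],
    [0,0,-0.01],
    [0,0,0],
    [0,0,0],
    [0,0,0],
    [0,0,0],
  ],
)

```text
time: 23.7
ee_pos: [0.6275, 0.0113, 0.0235]
orientation: [0.999, -0.025, 0.001, -0.022]
ft_force: [0.0, 1.2, 0.1]
gripper_width: 0.0179
```

```bash
python3 plan.py 0.6314 0.0602 0.0258 87.1; python3 look.py j
python3 - <<'E'
import cv2
a=cv2.imread('pics/j_side.png')
cv2.imwrite('pics/j2.png',cv2.resize(a[160:240,180:260],None,fx=8,fy=8,interpolation=cv2.INTER_CUBIC))
E
```

```text
t 23.7 tcp [0.6275 0.0113 0.0235] head -2.91 zaxis [ 0.002  0.045 -0.999] F [0.01 1.19 0.14] M [ 0.4   0.02 -0.03] w 0.0179 q [ 0.1   0.73 -0.28  1.95  0.3   0.5  -0.43]
rotvec units(tool) [-0.3    0.    -0.001]
shift units now-frame [ 0.057 -1.963 -0.002]  in final frame [ 0.057 -1.961 -0.09 ]
```

View pics/j2.png

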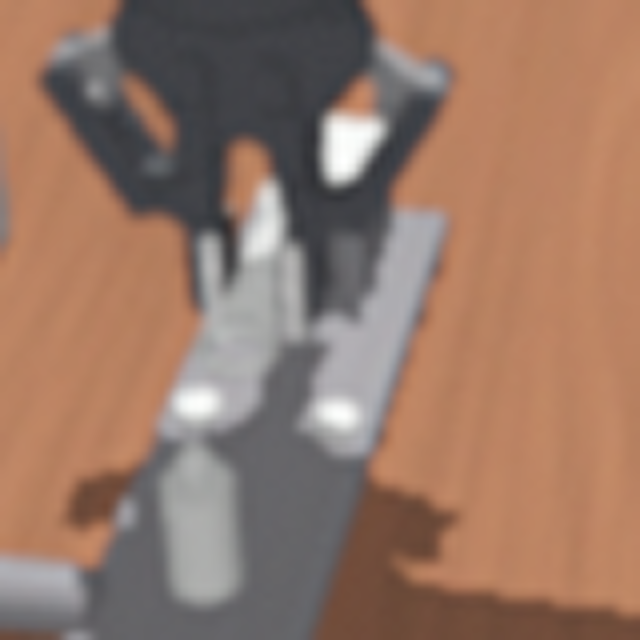

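Request:
play_rows(
  hand=[0,0,0,0,0,0,0,0,0,0],
  rotation=[
    [0,0,0],
    [0,0,0],
    [0,0,0],
    [0,0,0],
    [0,0,0],
    [0,0,0],
    [0,0,0],
    [0,0,0],
    [0,0,0],
    [0,0,0],
  ],
  xyz=[
    [0,-0.05,0],
    [0,-0.08,0],
    [0,-0.1,0],
    [0.01,-0.1,0],
    [0.01,-0.1,0],
    [0.01,-0.1,0],
    [0.01,-0.1,0],
    [0,-0.07,0],
    [0,0,0],
    [0,0,0],
  ],
)

```text
time: 24.8
ee_pos: [0.629, 0.0283, 0.0242]
orientation: [0.999, -0.026, 0.0, -0.022]
ft_force: [-2.3, -4.1, -1.8]
gripper_width: 0.0181
```

```bash
python3 plan.py 0.6314 0.0602 0.0258 87.1
```

```text
t 24.8 tcp [0.629  0.0283 0.0242] head -2.94 zaxis [ 0.002  0.045 -0.999] F [-2.33 -4.14 -1.81] M [-0.82  0.62 -0.2 ] w 0.0181 q [ 0.07  0.73 -0.28  1.94  0.3   0.5  -0.45]
rotvec units(tool) [-0.297  0.005 -0.005]
shift units now-frame [ 0.031 -1.281 -0.006]  in final frame [ 0.032 -1.279 -0.063]
```

Request:
play_rows(
  hand=[0,0,0,0,0,0,0,0,0,0],
  rotation=[
    [0,0,0.03],
    [0,0,0.03],
    [0,0,0.03],
    [0,0,0],
    [0,0,0],
    [0,0,0],
    [0,0,0],
    [0,0,0],
    [0,0,0],
    [0,0,0],
  ],
  xyz=[
    [-0.01,-0.02,0],
    [-0.01,-0.05,0],
    [-0.01,-0.07,0],
    [0,-0.1,0],
    [0,-0.1,0],
    [0,-0.1,0],
    [0,-0.1,0],
    [0,-0.06,0],
    [0,0,0],
    [0,0,0],
  ],
)

```text
time: 25.8
ee_pos: [0.63, 0.0432, 0.0251]
orientation: [0.999, -0.032, 0.001, -0.022]
ft_force: [0.6, -6.0, -2.0]
gripper_width: 0.0179
```

```bash
python3 plan.py 0.6303 0.0602 0.0258 86.3
```

```text
t 25.8 tcp [0.63   0.0432 0.0251] head -3.68 zaxis [ 0.003  0.044 -0.999] F [ 0.62 -6.02 -1.98] M [-1.37 -0.14  0.09] w 0.0179 q [ 0.04  0.73 -0.27  1.94  0.29  0.5  -0.48]
rotvec units(tool) [-0.296 -0.001  0.002]
shift units now-frame [-0.032 -0.678  0.003]  in final frame [-0.032 -0.678 -0.027]
```

Request:
play_rows(
  hand=[0,0,0,0,0,0,0,0,0,0],
  rotation=[
    [0,0,0],
    [0,0,0],
    [0,0,0],
    [0,0,0],
    [0,0,0],
    [0,0,0],
    [0,0,0],
    [0,0,0],
    [0,0,0],
    [0,0,0],
  ],
  xyz=[
    [0,-0.05,0],
    [0,-0.09,0],
    [0,-0.09,0],
    [0,-0.09,0],
    [0,-0.09,0],
    [-0.01,-0.09,0],
    [-0.01,-0.09,0],
    [-0.01,-0.05,0],
    [0,-0.03,0],
    [0,0,0],
  ],
)

```text
time: 26.8
ee_pos: [0.6304, 0.0592, 0.0258]
orientation: [0.999, -0.032, 0.001, -0.022]
ft_force: [1.0, -8.5, -1.9]
gripper_width: 0.0177
```

```bash
python3 plan.py 0.6303 0.0602 0.0258 86.3; python3 look.py k
python3 - <<'E'
import cv2
a=cv2.imread('pics/k_side.png')
cv2.imwrite('pics/k2.png',cv2.resize(a[190:240,180:230],None,fx=12,fy=12,interpolation=cv2.INTER_CUBIC))
a=cv2.imread('pics/k_top.png')
cv2.imwrite('pics/k1.png',cv2.resize(a[130:200,180:270],None,fx=8,fy=8,interpolation=cv2.INTER_CUBIC))
E
```

```text
t 26.8 tcp [0.6304 0.0592 0.0258] head -3.7 zaxis [ 0.003  0.043 -0.999] F [ 1.03 -8.5  -1.9 ] M [-1.87 -0.29  0.21] w 0.0177 q [ 0.02  0.73 -0.27  1.94  0.28  0.5  -0.5 ]
rotvec units(tool) [-0.29  -0.    -0.001]
shift units now-frame [-0.005 -0.041  0.001]  in final frame [-0.005 -0.041 -0.001]
```

View pics/k2.png

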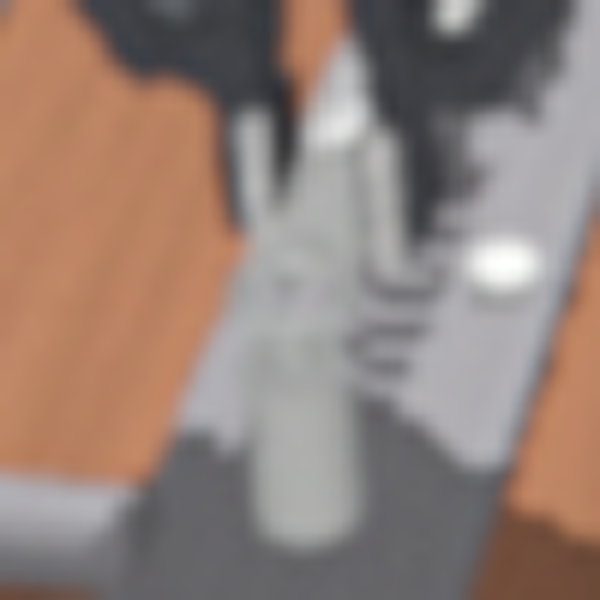

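View pics/k1.png

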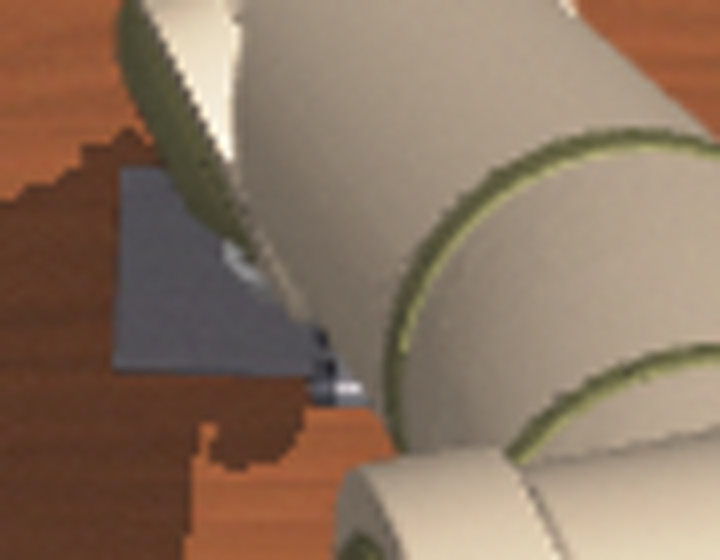

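Run:
```python
from geo import *
a=cv2.imread('pics/k_side.png')
c=a[205:235,190:220];g=cv2.cvtColor(c,cv2.COLOR_BGR2GRAY)
b=cv2.resize(g,None,fx=20,fy=20,interpolation=cv2.INTER_CUBIC).astype(float)
b=np.clip((b-100)*255/90,0,255).astype(np.uint8);b=cv2.cvtColor(b,cv2.COLOR_GRAY2BGR);raw=b.copy()
def dots(P,r,u,n,col):
    for k in range(36):
        t=k*np.pi/18
        p=(proj("side",P+r*(u*np.cos(t)+n*np.sin(t)))[0]-[190,205]+.5+[.5,0])*20-.5
        cv2.circle(b,tuple(int(v) for v in p),2,col,-1)
u=np.array([.0637,.997,.045]);n=np.array([.998,-.0637,0])
for dy in (0,):
    E=np.array([.6304,.0592-.0011,.0650])+.034*u
    dots(E,.009,u,n,(0,0,255));dots(E,.014,u,n,(0,0,255))
uu=np.array([0,1,0]);nn=np.array([1,0,0])
dots(np.array([.6325,.0931,.0585]),.006,uu,nn,(0,255,0));dots(np.array([.6325,.0931,.0495]),.011,uu,nn,(255,0,0))
print(E)
cv2.imwrite('pics/k3.png',np.hstack([raw,b])[:, :][:600]); cv2.imwrite('pics/k3.png',cv2.resize(np.hstack([raw,b]),(800,400)))
cv2.imwrite('pics/k4.png',raw);cv2.imwrite('pics/k5.png',b)
```

```text
[0.6325658 0.091998  0.06653  ]
```

View pics/k4.png

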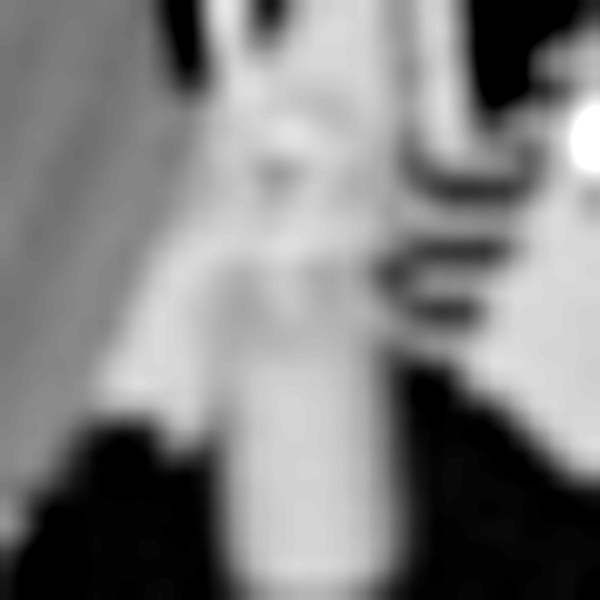

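View pics/k5.png

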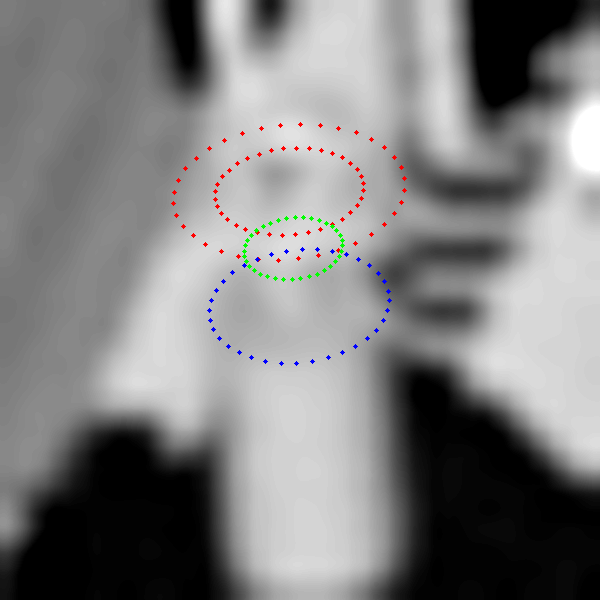

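Request:
play_rows(
  hand=[0,0,0,0,0,0,0,0,0,0],
  rotation=[
    [0,0,0],
    [0,0,0],
    [0,0,0],
    [0,0,0],
    [0,0,0],
    [0,0,0],
    [0,0,0],
    [0,0,0],
    [0,0,0],
    [0,0,0],
  ],
  xyz=[
    [0,-0.03,0],
    [0,-0.03,0],
    [0,0,0.02],
    [0,0,0.02],
    [0,0,0.02],
    [0,0,0.02],
    [0,0,0.02],
    [0,0,0],
    [0,0,0],
    [0,0,0],
  ],
)

```text
time: 27.9
ee_pos: [0.6305, 0.0604, 0.0235]
orientation: [0.999, -0.033, 0.001, -0.022]
ft_force: [0.4, -8.7, -0.7]
gripper_width: 0.0179
```

```bash
python3 plan.py
```

```text
t 27.9 tcp [0.6305 0.0604 0.0235] head -3.73 zaxis [ 0.003  0.043 -0.999] F [ 0.39 -8.66 -0.72] M [-2.07 -0.23  0.23] w 0.0179 q [ 0.01  0.73 -0.27  1.94  0.28  0.5  -0.5 ]
```

Request:
play_rows(
  hand=[0,0,0,0,0,0,0,0,0,0],
  rotation=[
    [0,0,0],
    [0,0,0],
    [0,0,0],
    [0,0,0],
    [0,0,0],
    [0,0,0],
    [0,0,0],
    [0,0,0],
    [0,0,0],
    [0,0,0],
  ],
  xyz=[
    [0,0,0.02],
    [0,0,0.02],
    [0,0,0.02],
    [0,0,0.02],
    [0,0,0],
    [0,0,0],
    [0,0,0],
    [0,0,0],
    [0,0,0],
    [0,0,0],
  ],
)

```text
time: 28.9
ee_pos: [0.6306, 0.0605, 0.0216]
orientation: [0.999, -0.032, 0.001, -0.022]
ft_force: [0.5, -9.4, 0.8]
gripper_width: 0.018
```

```bash
python3 plan.py
```

```text
t 28.9 tcp [0.6306 0.0605 0.0216] head -3.72 zaxis [ 0.003  0.043 -0.999] F [ 0.51 -9.38  0.81] M [-2.19 -0.17  0.15] w 0.018 q [ 0.01  0.74 -0.26  1.94  0.29  0.49 -0.5 ]
```

Request:
play_rows(
  hand=[0,0,0,0,0,0,0,0,0,0],
  rotation=[
    [0,0,0],
    [0,0,0],
    [0,0,0],
    [0,0,0],
    [0,0,0],
    [0,0,0],
    [0,0,0],
    [0,0,0],
    [0,0,0],
    [0,0,0],
  ],
  xyz=[
    [0,0,0.02],
    [0,0,0.02],
    [0,0,0],
    [0,0,0],
    [0,0,0],
    [0,0,0],
    [0,0,0],
    [0,0,0],
    [0,0,0],
    [0,0,0],
  ],
)

```text
time: 29.9
ee_pos: [0.6306, 0.0605, 0.0207]
orientation: [0.999, -0.033, 0.001, -0.022]
ft_force: [1.0, -9.4, 1.4]
gripper_width: 0.0179
```

```bash
python3 plan.py
```

```text
t 29.9 tcp [0.6306 0.0605 0.0207] head -3.73 zaxis [ 0.003  0.043 -0.999] F [ 0.99 -9.39  1.42] M [-2.23 -0.13  0.17] w 0.0179 q [ 0.01  0.74 -0.26  1.94  0.29  0.49 -0.5 ]
```

```bash
cat > avg.py <<'E'
from rig import robot
import numpy as np
F=[];M=[]
for i in range(8):
    robot.camera("side");s=robot.get_state();F.append(s["ft_force"]);M.append(s["wrist_torque"])
print("avg F",np.mean(F,0).round(2),"sd",np.std(F,0).round(2),"M",np.mean(M,0).round(3),"t",s["time"],"z",np.round(s["ee_pos"],4))
E
python3 avg.py; python3 look.py l
python3 - <<'E'
from geo import *
a=cv2.imread('pics/l_side.png')
c=a[200:235,185:225]
b=cv2.resize(c,None,fx=16,fy=16,interpolation=cv2.INTER_CUBIC).astype(float)
b=np.clip((b-90)*255/110,0,255).astype(np.uint8);cv2.imwrite('pics/l4.png',b)
E
```

```text
avg F [ 0.39 -8.86  1.24] sd [0.28 0.4  0.32] M [-2.243 -0.162  0.147] t 30.3 z [0.6306 0.0605 0.0207]
```

View pics/l4.png

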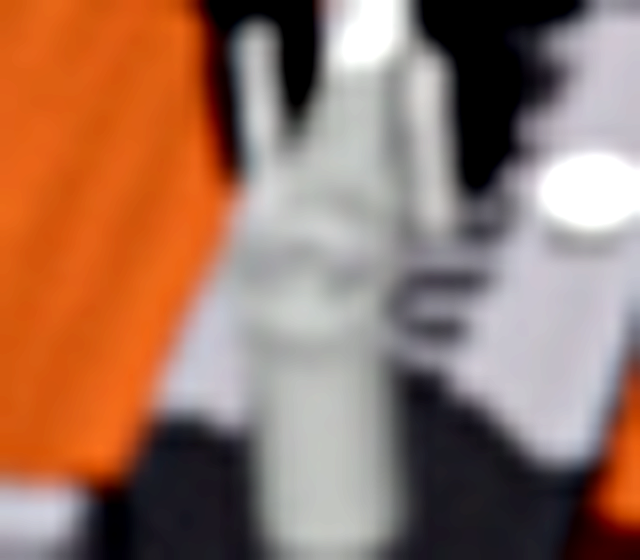

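Request:
play_rows(
  hand=[0,0,0,0,0,0,0,0,0,0],
  rotation=[
    [0,0,0],
    [0,0,0],
    [0,0,0],
    [0,0,0],
    [0,0,0],
    [0,0,0],
    [0,0,0],
    [0,0,0],
    [0,0,0],
    [0,0,0],
  ],
  xyz=[
    [0,0,0.02],
    [0,0,0.02],
    [0,0,0.02],
    [0,0,0],
    [0,0,0],
    [0,0,0],
    [0,0,0],
    [0,0,0],
    [0,0,0],
    [0,0,0],
  ],
)

```text
time: 31.4
ee_pos: [0.6306, 0.0606, 0.0193]
orientation: [0.999, -0.032, 0.001, -0.022]
ft_force: [0.6, -9.1, 1.9]
gripper_width: 0.0178
```

```bash
python3 avg.py
```

```text
avg F [ 0.79 -8.66  2.38] sd [0.43 0.42 0.37] M [-2.331 -0.118  0.143] t 31.8 z [0.6307 0.0606 0.0193]
```

Request:
play_rows(
  hand=[0,0,0,0,0,0,0,0,0,0],
  rotation=[
    [-0.06,0,0],
    [-0.06,0,0],
    [-0.06,0,0],
    [0,0,0],
    [0,0,0],
    [0,0,0],
    [0,0,0],
    [0,0,0],
    [0,0,0],
    [0,0,0],
  ],
  xyz=[
    [0,0.01,0.04],
    [0,0.01,0.04],
    [0,0.01,0.04],
    [0,0,0],
    [0,0,0],
    [0,0,0],
    [0,0,0],
    [0,0,0],
    [0,0,0],
    [0,0,0],
  ],
)

```text
time: 32.8
ee_pos: [0.6306, 0.0599, 0.0163]
orientation: [0.999, -0.033, 0.0, -0.008]
ft_force: [0.2, -8.9, 2.3]
gripper_width: 0.0178
```

```bash
python3 avg.py; python3 plan.py
```

```text
avg F [ 0.78 -8.74  1.9 ] sd [0.38 0.42 0.23] M [-2.282 -0.125  0.163] t 33.2 z [0.6306 0.06   0.0163]
t 33.2 tcp [0.6306 0.06   0.0163] head -3.72 zaxis [ 0.001  0.016 -1.   ] F [ 0.88 -8.29  2.25] M [-2.22 -0.12  0.15] w 0.018 q [-0.02  0.74 -0.23  1.94  0.3   0.49 -0.53]
```

Request:
play_rows(
  hand=[0,0,0,0,0,0,0,0,0,0],
  rotation=[
    [-0.06,0,0],
    [-0.05,0,0],
    [0,0,0],
    [0,0,0],
    [0,0,0],
    [0,0,0],
    [0,0,0],
    [0,0,0],
    [0,0,0],
    [0,0,0],
  ],
  xyz=[
    [0,0.01,0.05],
    [0,0.01,0.05],
    [0,0,0],
    [0,0,0],
    [0,0,0],
    [0,0,0],
    [0,0,0],
    [0,0,0],
    [0,0,0],
    [0,0,0],
  ],
)

```text
time: 34.2
ee_pos: [0.6307, 0.0598, 0.0141]
orientation: [0.999, -0.032, 0.0, 0.0]
ft_force: [1.4, -7.9, 4.2]
gripper_width: 0.0181
```

```bash
python3 avg.py; python3 plan.py; python3 look.py m
python3 - <<'E'
from geo import *
a=cv2.imread('pics/m_side.png')
c=a[200:235,185:225]
b=cv2.resize(c,None,fx=16,fy=16,interpolation=cv2.INTER_CUBIC).astype(float)
b=np.clip((b-90)*255/110,0,255).astype(np.uint8);cv2.imwrite('pics/m4.png',b)
E
```

```text
avg F [ 0.17 -8.47  4.98] sd [0.58 0.29 0.38] M [-2.087 -0.039  0.084] t 34.6 z [0.6307 0.0598 0.0141]
t 34.6 tcp [0.6307 0.0598 0.0141] head -3.73 zaxis [ 0.001 -0.    -1.   ] F [ 0.86 -8.53  4.94] M [-2.07 -0.04  0.07] w 0.0179 q [-0.04  0.74 -0.22  1.94  0.31  0.49 -0.54]
```

View pics/m4.png

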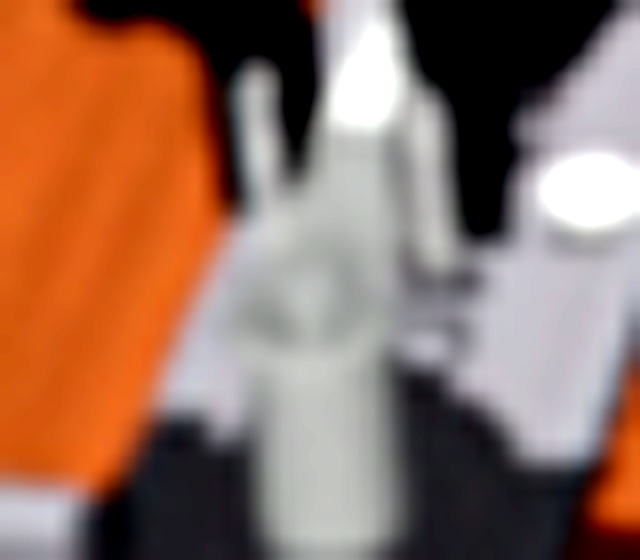

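Request:
play_rows(
  hand=[0,0,0,0,0,0,0,0,0,0],
  rotation=[
    [0,0,0],
    [0,0,0],
    [0,0,0],
    [0,0,0],
    [0,0,0],
    [0,0,0],
    [0,0,0],
    [0,0,0],
    [0,0,0],
    [0,0,0],
  ],
  xyz=[
    [0,0,-0.02],
    [0,0.04,0],
    [0,0.04,0],
    [0,0.04,0],
    [0,0.04,0],
    [0,0.04,0],
    [0,0,0],
    [0,0,0],
    [0,0,0],
    [0,0,0],
  ],
)

```text
time: 35.7
ee_pos: [0.6304, 0.0548, 0.0144]
orientation: [0.999, -0.032, 0.0, -0.0]
ft_force: [1.2, -8.4, 2.8]
gripper_width: 0.0179
```

```bash
python3 avg.py
```

```text
avg F [ 0.92 -7.95  2.88] sd [0.46 0.61 0.41] M [-2.08  -0.121  0.111] t 36.1 z [0.6304 0.0548 0.0144]
```

Request:
play_rows(
  hand=[0,0,0,0,0,0,0,0,0,0],
  rotation=[
    [0,0,0],
    [0,0,0],
    [0,0,0],
    [0,0,0],
    [0,0,0],
    [0,0,0],
    [0,0,0],
    [0,0,0],
    [0,0,0],
    [0,0,0],
  ],
  xyz=[
    [0,0.02,0],
    [0,0.02,0],
    [0,0.02,0],
    [0,0.02,0],
    [0,0,0],
    [0,0,0],
    [0,0,0],
    [0,0,0],
    [0,0,0],
    [0,0,0],
  ],
)

```text
time: 37.1
ee_pos: [0.6303, 0.0536, 0.0145]
orientation: [0.999, -0.032, 0.0, -0.0]
ft_force: [1.1, -5.6, 2.2]
gripper_width: 0.0181
```

```bash
python3 avg.py; python3 look.py n
python3 - <<'E'
from geo import *
a=cv2.imread('pics/n_side.png')
c=a[195:235,180:225]
b=cv2.resize(c,None,fx=14,fy=14,interpolation=cv2.INTER_CUBIC).astype(float)
b=np.clip((b-90)*255/110,0,255).astype(np.uint8);cv2.imwrite('pics/n4.png',b)
E
```

```text
avg F [ 0.57 -6.24  3.02] sd [0.58 0.45 0.17] M [-1.659 -0.102  0.091] t 37.5 z [0.6303 0.0537 0.0145]
```

View pics/n4.png

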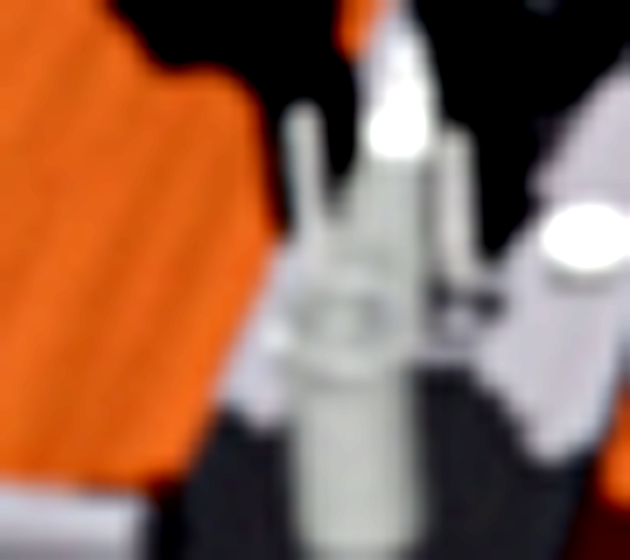

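Backing off, the tension passed to the neck at eye y ≈ 0.0876, exactly 5.5 mm short of the measured post axis, so the eye is captured. I'll ease off 1 mm more, then release.

Request:
play_rows(
  hand=[0,0,0.1,0.2,0.3,0.4,0.5,0.5,0.5,0.5],
  rotation=[
    [0,0,0],
    [0,0,0],
    [0,0,0],
    [0,0,0],
    [0,0,0],
    [0,0,0],
    [0,0,0],
    [0,0,0],
    [0,0,0],
    [0,0,0],
  ],
  xyz=[
    [0,0.02,0],
    [0,0.02,0],
    [0,0,0],
    [0,0,0],
    [0,0,0],
    [0,0,0],
    [0,0,0],
    [0,0,0],
    [0,0,0],
    [0,0,0],
  ],
)

```text
time: 38.6
ee_pos: [0.6293, 0.0531, 0.0138]
orientation: [0.999, -0.032, -0.0, -0.001]
ft_force: [0.8, -0.3, 0.3]
gripper_width: 0.0429
```

```bash
python3 avg.py; python3 look.py o
python3 - <<'E'
from geo import *
a=cv2.imread('pics/o_side.png')
c=a[170:235,170:235]
b=cv2.resize(c,None,fx=9,fy=9,interpolation=cv2.INTER_CUBIC).astype(float)
b=np.clip((b-70)*255/150,0,255).astype(np.uint8);cv2.imwrite('pics/o4.png',b)
E
```

```text
avg F [-0.23  0.18  0.16] sd [0.36 0.45 0.51] M [ 0.006 -0.003 -0.009] t 39.0 z [0.6294 0.053  0.0138]
```

View pics/o4.png

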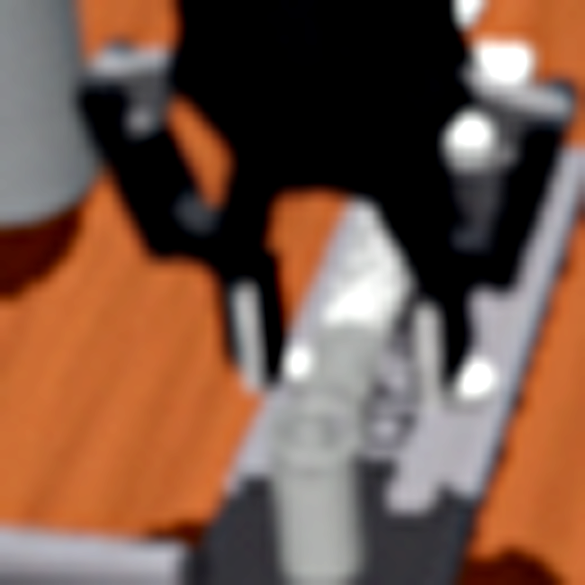

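Request:
play_rows(
  hand=[0.6,0.6,0.6,0.6,0.6,0.6,0.6,0.6,0.6,0.6],
  rotation=[
    [0,0,0],
    [0,0,0],
    [0,0,0],
    [0,0,0],
    [0,0,0],
    [0,0,0],
    [0,0,0],
    [0,0,0],
    [0,0,0],
    [0,0,0],
  ],
  xyz=[
    [0,0,-0.1],
    [0,0,-0.2],
    [0,0,-0.3],
    [0,0,-0.5],
    [0,0,-0.8],
    [0,0,-0.8],
    [0,0,-0.8],
    [0,0,-0.8],
    [0,0,-0.8],
    [0,0,-0.8],
  ],
)

```text
time: 40.1
ee_pos: [0.6295, 0.0528, 0.1634]
orientation: [0.999, -0.032, 0.0, -0.001]
ft_force: [-0.4, 0.1, -0.3]
gripper_width: 0.0511
```

Request:
play_rows(
  hand=[0.6,0.6,0.6,0.6,0.6,0.6,0.6,0.6,0.6,0.6],
  rotation=[
    [0,0,0],
    [0,0,0],
    [0,0,0],
    [0,0,0],
    [0,0,0],
    [0,0,0],
    [0,0,0],
    [0,0,0],
    [0,0,0],
    [0,0,0],
  ],
  xyz=[
    [-0.5,0.8,0],
    [-0.5,0.9,0],
    [-0.5,0.9,0],
    [-0.5,0.9,0],
    [-0.5,0.9,0],
    [-0.5,0.9,0],
    [-0.5,0.9,0],
    [-0.5,0.9,0],
    [-0.5,0.9,0],
    [-0.5,0.9,0],
  ],
)

```text
time: 41.1
ee_pos: [0.4899, -0.162, 0.1622]
orientation: [0.999, -0.032, 0.0, -0.001]
ft_force: [-0.5, 0.2, 0.6]
gripper_width: 0.0515
```

```bash
python3 avg.py; python3 look.py q
python3 - <<'E'
from geo import *
a=cv2.imread('pics/q_side.png')
b=cv2.resize(a[165:245,170:250],None,fx=7,fy=7,interpolation=cv2.INTER_CUBIC)
a=cv2.imread('pics/q_top.png')
c=cv2.resize(a[140:190,190:300],None,fx=7,fy=7,interpolation=cv2.INTER_CUBIC)
cv2.imwrite('pics/q4.png',b);cv2.imwrite('pics/q5.png',c)
E
```

```text
avg F [-0.47 -0.17 -0.24] sd [1.11 1.24 0.24] M [-0.01   0.032  0.003] t 41.5 z [ 0.4911 -0.1602  0.1614]
```

View pics/q4.png

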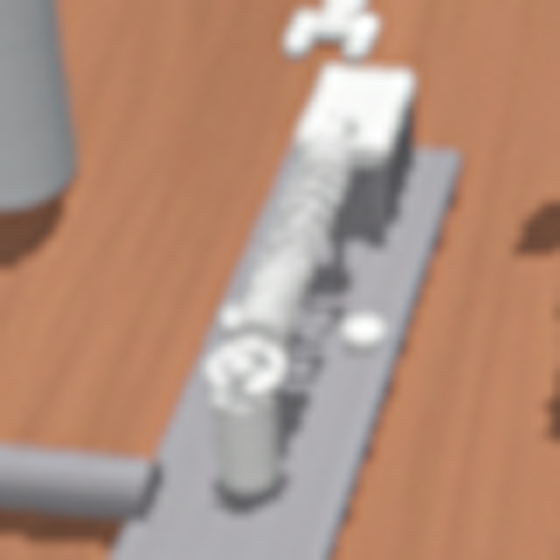

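View pics/q5.png

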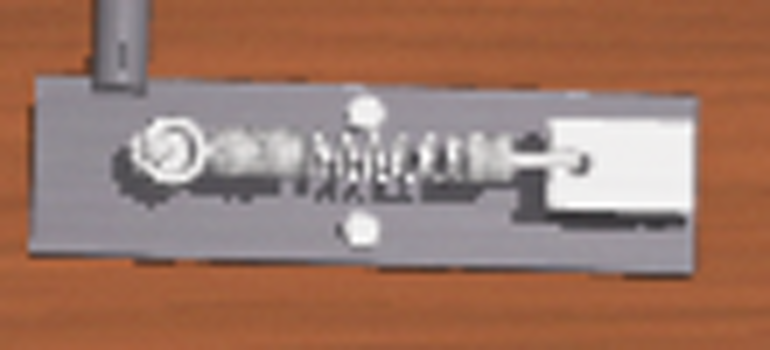

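View pics/q_top.png

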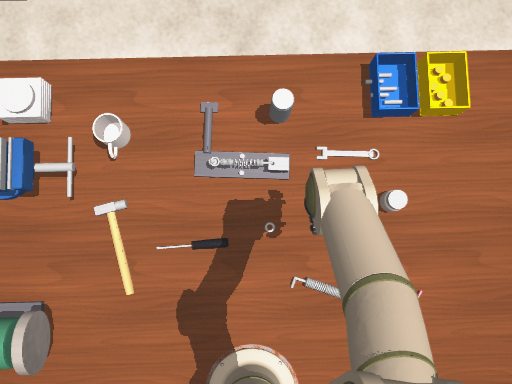

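Run:
```python
from geo import *
a=cv2.imread('pics/q_side.png')
out=[]
for z in (.053,.060):
    b=cv2.resize(a[170:235,190:235],None,fx=9,fy=9,interpolation=cv2.INTER_CUBIC)
    P=lambda X:tuple(int(v) for v in (proj("side",X)[0]-[190,170]+.5+[.5,0])*9-.5)
    pin=np.array([.6235,-.0718,z]);eye=np.array([.6322,.0876,.053]);u=(eye-pin)/np.linalg.norm(eye-pin);n=np.array([u[1],-u[0],0])
    for k in range(30):
        t=k*np.pi/15
        cv2.circle(b,P(eye+.014*(u*np.cos(t)+n*np.sin(t))),1,(0,0,255),-1)
        cv2.circle(b,P(pin+.024*u+.010*(n*np.cos(t)+np.array([0,0,1])*np.sin(t))),1,(255,0,0),-1)
    for s in (-.003,.003): cv2.line(b,P(pin+n*s),P(pin+u*.024+n*s),(0,255,0),1)
    out.append(b)
cv2.imwrite('pics/q6.png',np.hstack(out)[:580,:800])
```

```text
(no output)
```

View pics/q6.png

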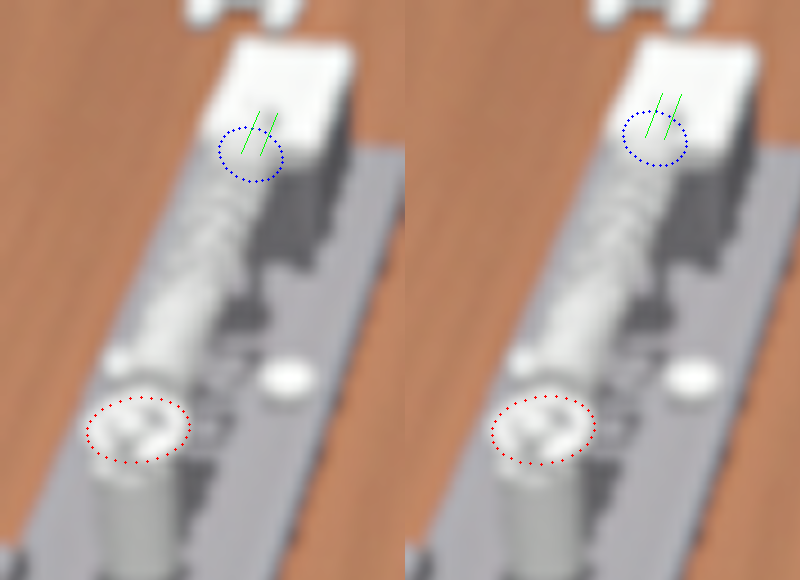

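The views agree with both ends home, and the bystanders haven't moved. Handing in.

```bash
python3 -c "
from rig import robot
print(robot.hand_in()); print(robot.get_state()['time'])"
```

```text
the job is handed in; nothing more can be done
None
the job is handed in; nothing more can be done
```

The side-stand spring is fitted and handed in at about 42 s of the 67 s allowed: hook down through the tab hole, eye under the post's head, spring stretched between them.

**Grasp:** I took the grey spring from the cradle, not the larger grey one or the pink one. My first close shut on nothing because the fingertips were about 30 mm higher than the stated tool offset implies. I went lower by picture and got the grip on the second try.

**Hook:** I dragged the pin over the tab at about 1 N until it dropped into the hole, then lowered it 19 mm without resistance.

**Eye:** Stretch peaked at about 46–49 mm by force, under the 60 mm limit. There was a brief 2 N sideways rub at the hole, which I removed with a small turn. The downward push during seating was about 6 N, shared between the tab and the post.

**Last checks:**
- **Eye:** as I eased off, the neck took the load with the eye centre 5.5 mm from the post axis, as specified. Its outline in the side view matches the seated height of 53 mm.
- **Hook:** the top view shows the wire running into the hole. The side view fits the hook end at 53 mm better than at 60 mm, but it is too blurred to settle the last 1–2 mm.
- **Robot and bench:** the gripper was clear with no load, and the bystanders visible in the last top view look unmoved. The arm hid part of the larger spring and nearly all of the pink one in that picture.

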